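# Put two mended manuscript leaves under boards and weights

## Task

Put both mended leaves to press. Lay the long wooden board squarely over the long leaf, then set the steel bar lengthwise on the middle of that board and the small steel disc on the middle of the bar; lay the square wooden board squarely over the square leaf and set the wide steel disc on the middle of that board. Set each thing down gently rather than letting it drop, and do not disturb the amber vial and the glass dish.

Things in the scene. Friction and masses are not known exactly. Their poses are not given: they have to be found in the camera images.
- long_pad: Mid-grey blotter pad, 150 x 84 mm, 4 mm thick, fixed to the bench; the long parchment leaf (96 x 30 mm, tan with dark lines) lies in its centre. Origin: centre of the pad's underside, on the bench; x runs along the long side of pad and leaf, z up.
- square_pad: Mid-grey blotter pad, 100 x 100 mm, 4 mm thick, fixed to the bench; the square parchment leaf (38 x 38 mm, tan with dark lines) lies in its centre, its sides parallel to the pad's. Origin: centre of the pad's underside, on the bench; x and y run along the sides, z up.
- long_board: Loose long wooden press board, 120 x 54 mm, 20 mm thick, about 0.1 kg, lying flat on the bench. Origin: centre of its underside; x along the 120 mm, y along the 54 mm, z up.
- square_board: Loose square wooden press board, 62 x 62 mm, 20 mm thick, about 0.06 kg, lying flat on the bench. Origin: centre of its underside; x and y along its sides, z up. Any quarter turn serves.
- bar_weight: Loose bare steel bar weight, a block 80 x 36 mm, 24 mm high, about 0.53 kg, lying flat on the bench. Origin: centre of its underside; x along the 80 mm, y along the 36 mm, z up.
- wide_weight: Loose wide bare steel disc weight, 56 mm in diameter, 22 mm high, about 0.42 kg, lying flat on the bench. Origin: centre of its underside, z up.
- small_weight: Loose small bare steel disc weight, 30 mm in diameter, 20 mm high, about 0.11 kg, lying flat on the bench. Origin: centre of its underside, z up.
- vial: Bystander: amber glass vial with a white cap, 22 mm in diameter, 40 mm high, standing loose on the bench among the things; leave it alone. Origin: centre of its underside, z up.
- dish: Bystander: closed glass dish, 44 mm in diameter, 14 mm high, lying loose on the bench among the things; leave it alone. Origin: centre of its underside, z up.
Not all that is in view belongs to the job. What is shaped like the square_board but pink is not meant.

How it is judged:
By the outcome, as a careful person would: the job done as asked, in the order asked, and still so for the second after the job is handed in, with the robot touching nothing.
It also fails if it takes over 115 s, if anything falls off the work surface, if the arm or the gripper's body presses on something with over 40 N, if the wrist force passes 120 N, or if a joint passes its speed limit or range.

## Robot

A 6-joint arm with a two-finger parallel gripper is mounted at the origin on the work surface. World frame = base frame: x ahead of the robot, y to its left, z up, the work surface at z = 0. Lengths are in mm, angles in degrees, forces in N, time in s.
With the tool pointing down it reaches from about 350 to 850 mm from the base axis. Payload 8.1 kg.
Tool frame: the origin (TCP) lies on the mounting face of the last link; the fingertips stand 173 mm ahead of it and the grasp point (between the pads) lies 155 mm ahead of it; z points along the fingers, y is the line along which they close (so a half turn about z gives the same grasp; the last joint's range is limited). The gripper opens to 85 mm and grips with 20 to 120 N. Pads are 22 mm wide; open, the fingers measure 114 mm over their backs; the gripper's body (76 mm by 85 mm) begins 54 mm behind the grasp point. The pads swing forward as they close: fully open they stand 13 mm farther back than shut.
Start: joints at [-77.888, 7.471, 85.268, -0, 87.261, -4.893], TCP at [175.497, -573.766, 404.692] pointing down, gripper open.
Joint ranges: [-169.43, 169.43], [-51.17, 129.36], [1.28, 143.12], [-76.62, 256.62], [0, 156.53], [-152.29, 152.29]. Speed limits (degrees/s): [136.94, 136.94, 159.86, 180, 180, 180].

## Interface

Orientations are given as a 3x3 rotation matrix whose columns are the frame's x, y, z axes.
In Python, from station import robot, cams gives the robot as it stands.
- The arm moves only by the tool drive_tool, never from a script. Its argument "rows" is a list of rows, each a list of 5 numbers: the finger opening in mm, from 0 to 85.4, then the shift along the tool's x, y, z in mm, then the turn about the tool's z in rad. In form: [[gripper, x, y, z, spin], ...]. A call has 1 to 10 rows; each row shifts and turns the commanded pose from where the row before left it, along the tool's axes as they then stand; what a row does not reach is not made up. A row lasts 1/10 s, in which the tool goes at most 50 mm and 8.59 degrees, less where a joint would pass 70% of its speed; a pose out of reach is approached as far as the arm can. A call is refused whole if a number of a shift passes 50 or a number of a turn 0.15, either way. A call with a gripper value outside its range is refused whole. The fingers move at their own pace and stop on an object; "newtons" is the grip in N (left out, the last holds). Time passes only in rows, so rows that do not move let the fingers close. It gives the time, the measured TCP pose, the force, the opening and the grip force at its end, in the units of the state.
- robot.sense(): the state, without advancing time (a new reading comes with each control period).
- cams.camera(name): name is "scene" or "top" or "wrist"; returns the picture (420x560x3 uint8, red, green, blue); there is no depth.
- cams.camera_info(name): a dict with "intrinsics" (3x3 intrinsics, pixels), "rvec" (rotation vector, rad) and "tvec" (3), from world to camera coordinates, as OpenCV has them. Camera axes: x right, y down, z forward; pixel columns grow to the right and rows downward; lengths in mm; the calibration is good to about 2 mm. A picture is of the moment at which its call begins: read the wrist's pose just before it. camera_info takes no time and is no camera call; for the wrist camera it gives the pose at the moment of the call.
- robot.job_done(): hands the job in; it is judged then, once.
The state is a dict: "time_s": time; "qpos": joint angles; "qd": joint speeds; "joint_efforts": joint torques, N m; "position": TCP position; "eef_rot": TCP orientation; "ft_force": force on the tool from outside, world axes, zero at the start; "ft_torque": the same for the moment, N m; "gripper_width": finger opening in mm; "grasp_force": force on a finger pad.
Only numpy, scipy, OpenCV 4.12 (cv2) and the standard library are available. Lean on these libraries where they do the work, as an engineer would, in place of code of your own. Each camera call takes 0.05 s, during which the arm holds its last target. There are 200 camera calls.

## Working session

There is one attempt and no reset: what is moved stays moved. The work goes in short steps, Python scripts to look and compute and a tool call to move; the robot and the scene stay as the last step left them, time stands still between calls to the robot, and variables do not carry over. Pictures are saved under pics/ and viewed, at most 14 in all, crops included, and the job is handed in when it is done.

Besides the shell and the picture viewer there is one more tool, called by a JSON object that holds its "name" and its "arguments", one argument or row to a line. drive_tool: Moves the arm, as the interface text tells. Its arguments: {"type":"object","properties":{"rows":{"type":"array"},"newtons":{"type":"number"}},"required":["rows"]}

```bash
ls; mkdir -p pics
python3 - <<'E'
from station import robot,cams
import cv2
for n in ("top","scene"):
    im=cams.camera(n); cv2.imwrite(f"pics/{n}0.png",im[:,:,::-1])
    i=cams.camera_info(n); print(n,i)
s=robot.sense(); print(s)
E
```

```text
pics
top {'intrinsics': array([[431.82049621,   0.        , 277.04136958],
       [  0.        , 431.82049621, 201.64674774],
       [  0.        ,   0.        ,   1.        ]]), 'rvec': array([ 2.14674171, -2.19166646,  0.14169155]), 'tvec': array([ 10.83353946, 512.72864277, 951.04673787])}
scene {'intrinsics': array([[507.02800703,   0.        , 278.07584948],
       [  0.        , 507.02800703, 206.15972693],
       [  0.        ,   0.        ,   1.        ]]), 'rvec': array([ 0.78385542,  2.49983957, -1.22513677]), 'tvec': array([ 390.97215762, -161.15449395, 1368.87664896])}
{'time_s': 0.1, 'qpos': array([-7.78902951e+01,  7.51016939e+00,  8.53238224e+01, -9.75165828e-04,
        8.72612225e+01, -4.89539252e+00]), 'qd': array([ 0.06525764, -0.15808915, -0.09052251, -0.00389754, -0.08758733,
       -0.06753215]), 'joint_efforts': array([ 3.92230422e-04, -5.70948672e+01, -5.01944697e+01, -1.68011020e-04,
        8.06262600e-03,  1.37843077e-05]), 'position': array([ 175.42487004, -573.563365  ,  403.74796363]), 'eef_rot': array([[ 9.56278521e-01,  2.92457272e-01, -3.65241555e-04],
       [ 2.92457473e-01, -9.56277155e-01,  1.62125515e-03],
       [ 1.24875704e-04, -1.65718910e-03, -9.99998619e-01]]), 'ft_force': array([-0.18255237,  0.35148389,  1.08837676]), 'ft_torque': array([-0.06723994,  0.03005121, -0.0326873 ]), 'grasp_force': 0.0, 'gripper_width': 85.40055830473447}
```

View pics/top0.png

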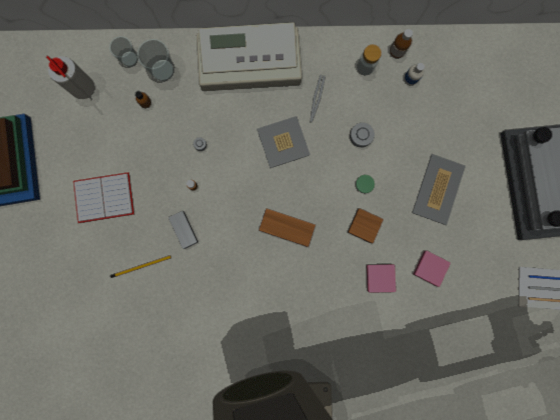

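View pics/scene0.png

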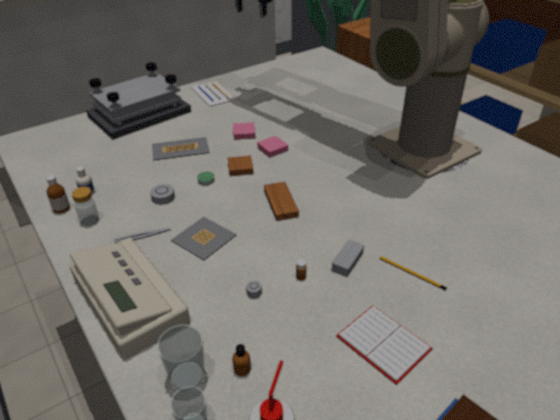

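The top view shows these candidates:
- **Square board:** brown at (366,225). The pink lookalikes at (381,278) and (432,268) are excluded.
- **Long board:** (287,227).
- **Bar:** (183,229). The pencil and notebook nearby are not it.
- **Wide disc:** (362,134). The green dish at (365,184) is a bystander.
- **Small disc:** (200,144). The vial at (192,184) is a bystander.
- **Pads:** long at (439,189), square at (283,142).

Next I measure these and check the choice in one close crop.

```bash
cat > h.py <<'E'
import numpy as np, cv2
from station import robot,cams
def ray(info,uv,z):
    R=cv2.Rodrigues(np.array(info['rvec']))[0]; t=np.array(info['tvec']).reshape(3)
    uv=np.atleast_2d(uv).astype(float)
    d=np.c_[uv,np.ones(len(uv))]@np.linalg.inv(info['intrinsics']).T@R
    c=-R.T@t
    return (c+d*((z-c[2])/d[:,2])[:,None])[:,:2]
def proj(info,p):
    return cv2.projectPoints(np.atleast_2d(p).astype(float),info['rvec'],info['tvec'],info['intrinsics'],None)[0][:,0]
def comps(mask,amin=30):
    cs,_=cv2.findContours(mask.astype(np.uint8),cv2.RETR_EXTERNAL,cv2.CHAIN_APPROX_NONE)
    return [c for c in cs if cv2.contourArea(c)>amin]
def rect(info,c,z):
    p=ray(info,c.reshape(-1,2),z).astype(np.float32)
    (x,y),(w,h),a=cv2.minAreaRect(p)
    if w<h: w,h,a=h,w,a+90
    return round(x,1),round(y,1),round(w,1),round(h,1),round((a+90)%180-90,1)
E
python3 - <<'E'
from h import *
im=cv2.imread("pics/top0.png"); info=cams.camera_info("top")
hsv=cv2.cvtColor(im,cv2.COLOR_BGR2HSV)
for nm,(u,v) in dict(sq=(366,225),lb=(287,227),bar=(183,229),bar2=(180,226),wide=(362,134),small=(200,144),vial=(192,184),dish=(365,184),lp=(425,200),sp=(270,135),bench=(330,200)).items(): print(nm,hsv[v,u],ray(info,(u,v),0).round())
br=cv2.inRange(hsv,(3,110,60),(25,255,255))
for c in comps(br): print("brown",c.reshape(-1,2).mean(0).round(),rect(info,c,20))
cv2.imwrite("pics/c0.png",cv2.resize(im[110:310,165:465],None,fx=2.6,fy=2.6,interpolation=cv2.INTER_CUBIC))
print(cams.camera_info("wrist"))
E
```

```text
sq [ 14 159 101] [[ 457. -207.]]
lb [ 14 161 108] [[456. -22.]]
bar [ 83   9 118] [[457. 219.]]
bar2 [110   7 117] [[464. 226.]]
wide [ 90   7 111] [[ 675. -207.]]
small [ 90   7 113] [[657. 179.]]
vial [102   9 138] [[562. 198.]]
dish [ 68  89 100] [[ 554. -209.]]
lp [80  8 90] [[ 513. -348.]]
sp [110   8  94] [[676.  13.]]
bench [ 27  18 128] [[ 518. -125.]]
brown [142. 266.] (375.8, 304.9, 128.5, 5.7, -72.7)
brown [365. 225.] (455.4, -200.2, 60.9, 60.6, 64.1)
brown [287. 227.] (455.0, -20.7, 117.3, 52.0, 70.4)
brown [439. 189.] (536.5, -374.9, 90.6, 26.1, -21.0)
brown [142.  98.] (764.3, 312.1, 25.2, 19.6, -49.2)
brown [372.  53.] (868.0, -235.2, 40.5, 38.5, -2.6)
brown [403.  40.] (897.9, -311.7, 34.9, 24.5, 58.4)
{'intrinsics': array([[349.59224323,   0.        , 277.20133805],
       [  0.        , 349.59224323, 208.31532002],
       [  0.        ,   0.        ,   1.        ]]), 'rvec': array([-2.30229234,  1.70077599,  0.28735521]), 'tvec': array([-599.13883038,  -43.76418122,  380.70998737])}
```

View pics/c0.png

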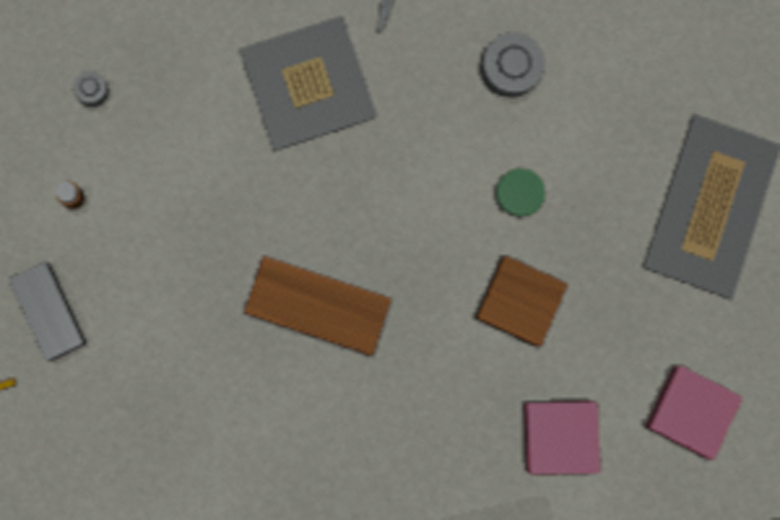

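The crop confirms the choice: the brown long board is at crop (318,305), the brown square board at (522,300), steel bar at (48,312), discs at (91,88) and (513,63). The two pink squares are decoys. Next I take coarse poses and plan the first move.

```bash
cat >> h.py <<'E'
def plan(x,y,z,yaw):
    """shift along present tool axes (total), then spin in rad (total)"""
    s=robot.sense(); R=s['eef_rot']; d=R.T@(np.array([x,y,z])-s['position'])
    w=np.degrees(np.arctan2(R[1,0],R[0,0])); e=(w-yaw+90)%180-90
    print("t",s['time_s'],"pos",s['position'].round(1),"yaw",w.round(1),"q6",s['qpos'][5].round(),"-> shift",d.round(1),"xy rows",np.ceil(np.hypot(*d[:2])/45),"spin",np.radians(e).round(3),"w",round(s['gripper_width'],1),"F",s['ft_force'].round(1))
def snap(name):
    s=robot.sense(); info=cams.camera_info("wrist"); im=cams.camera("wrist")[:,:,::-1].copy()
    cv2.imwrite(f"pics/{name}.png",im); return im,info
E
python3 - <<'E'
from h import *
im=cv2.imread("pics/top0.png"); info=cams.camera_info("top")
hsv=cv2.cvtColor(im,cv2.COLOR_BGR2HSV)
gray=cv2.inRange(hsv,(0,0,70),(180,14,125))
gray[:, :170]=0; gray[:110]=0; gray[250:]=0; gray=cv2.morphologyEx(gray,cv2.MORPH_OPEN,np.ones((3,3)))
for c in comps(gray,60): print("gray",c.reshape(-1,2).mean(0).round(),[rect(info,c,z) for z in (4,22)])
i=cams.camera_info("wrist"); R=cv2.Rodrigues(i['rvec'])[0]; s=robot.sense()
c=-R.T@i['tvec']; print("cam in tool",s['eef_rot'].T@(c-s['position']),(R@s['eef_rot']).round(3))
plan(455,-21,380,70.4)
E
```

```text
gray [181. 229.] [(455.6, 220.8, 84.2, 38.9, 23.5), (454.6, 217.1, 82.7, 38.2, 23.5)]
gray [439. 189.] [(539.1, -381.2, 155.0, 88.1, -22.5), (536.6, -374.0, 152.2, 86.5, -22.5)]
gray [199. 143.] [(658.8, 181.0, 30.2, 27.2, -44.9), (654.2, 178.1, 29.6, 26.7, -44.9)]
gray [548. 170.] [(579.8, -634.7, 208.8, 72.1, -5.6), (576.6, -622.9, 205.0, 70.8, -5.6)]
gray [363. 133.] [(676.3, -207.1, 55.2, 53.7, 89.0), (671.3, -203.1, 54.2, 52.7, 89.0)]
gray [283. 141.] [(659.0, -17.4, 103.0, 102.8, 17.1), (654.3, -16.8, 101.2, 100.9, 17.1)]
cam in tool [83.2000555   0.18498639 30.9463407 ] [[ 0.001  1.     0.001]
 [-0.945  0.001 -0.326]
 [-0.326 -0.     0.945]]
t 0.1 pos [ 175.4 -573.6  403.7] yaw 17.0 q6 -5.0 -> shift [ 429.  -446.6   24.5] xy rows 14.0 spin -0.932 w 85.4 F [-0.2  0.4  1.1]
```

{"name": "drive_tool", "arguments": {
  "rows": [
    [85,30.6,-31.9,1.7,0],
    [85,30.6,-31.9,1.7,0],
    [85,30.6,-31.9,1.7,0],
    [85,30.6,-31.9,1.7,0],
    [85,30.6,-31.9,1.7,0],
    [85,30.6,-31.9,1.7,0],
    [85,30.6,-31.9,1.7,0],
    [85,30.6,-31.9,1.7,0],
    [85,30.6,-31.9,1.7,0],
    [85,30.6,-31.9,1.7,0]
  ],
  "newtons": 40
}}

```text
time_s: 1.1
position: [375.1, -177.4, 387.4]
eef_rot: [[0.956, 0.292, 0.0], [0.292, -0.956, 0.0], [0.0, 0.0, -1.0]]
ft_force: [1.3, -0.4, 0.9]
gripper_width: 85.1
grasp_force: 0.0
```

{"name": "drive_tool", "arguments": {
  "rows": [
    [85,30.6,-31.9,1.7,0],
    [85,30.6,-31.9,1.7,0],
    [85,30.6,-31.9,1.7,0],
    [85,30.6,-31.9,1.7,0],
    [85,0,0,0,-0.133],
    [85,0,0,0,-0.133],
    [85,0,0,0,-0.133],
    [85,0,0,0,-0.133],
    [85,0,0,0,-0.133],
    [85,0,0,0,-0.133]
  ]
}}

```text
time_s: 2.1
position: [454.4, -21.3, 380.5]
eef_rot: [[0.453, 0.891, -0.001], [0.891, -0.453, 0.0], [-0.0, -0.001, -1.0]]
ft_force: [1.1, -0.7, 0.1]
gripper_width: 85.0
grasp_force: 0.0
```

{"name": "drive_tool", "arguments": {
  "rows": [
    [85,0,0,0,-0.133],
    [85,0,0,0,0],
    [85,0,0,0,0]
  ]
}}

```text
time_s: 2.4
position: [454.4, -21.4, 380.6]
eef_rot: [[0.34, 0.94, -0.001], [0.94, -0.34, 0.0], [-0.0, -0.001, -1.0]]
ft_force: [0.3, -0.4, -0.1]
gripper_width: 84.9
grasp_force: 0.0
```

Run:
```python
from h import *
im,info=snap("w1"); hsv=cv2.cvtColor(im,cv2.COLOR_BGR2HSV)
for c in comps(cv2.inRange(hsv,(3,110,40),(25,255,255)),300): print(c.reshape(-1,2).mean(0).round(),rect(info,c,20))
plan(455,-21,380,70.4)
```

```text
[331. 323.] (454.1, -198.6, 63.0, 61.3, 64.2)
[277. 173.] (453.8, -19.4, 118.8, 52.9, 70.3)
[479.  99.] (649.5, -13.3, 36.2, 35.9, -72.7)
t 2.45 pos [454.5 -21.4 380.7] yaw 70.1 q6 11.0 -> shift [0.6 0.4 0.7] xy rows 1.0 spin -0.005 w 85.1 F [ 0.1 -0.5 -0.5]
```

View pics/w1.png

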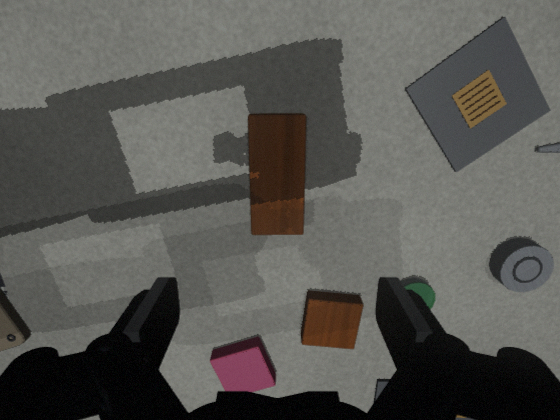

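The view shows the long board at (277,173) centred below the tool. The square leaf is at (479,99) and the square board at (331,323). Wrist and top measurements agree, so I'm descending to grip.

{"name": "drive_tool", "arguments": {
  "rows": [
    [85,1.5,-1.1,40,0],
    [85,0,0,40,0],
    [85,0,0,40,0],
    [85,0,0,40,0],
    [85,0,0,25,0],
    [85,0,0,12,0],
    [85,0,0,6,0],
    [85,0,0,0,0],
    [85,0,0,0,0]
  ]
}}

```text
time_s: 3.35
position: [455.0, -19.8, 179.4]
eef_rot: [[0.337, 0.942, 0.002], [0.942, -0.337, -0.0], [0.0, 0.002, -1.0]]
ft_force: [0.2, 0.9, -0.2]
gripper_width: 84.8
grasp_force: 0.0
```

{"name": "drive_tool", "arguments": {
  "rows": [
    [45,0,0,0,0],
    [45,0,0,0,0],
    [45,0,0,0,0],
    [45,0,0,0,0],
    [45,0,0,0,0],
    [45,0,0,0,0],
    [45,0,0,0,0],
    [45,0,0,0,0]
  ]
}}

```text
time_s: 4.15
position: [454.7, -19.7, 179.1]
eef_rot: [[0.336, 0.942, 0.002], [0.942, -0.336, -0.0], [0.0, 0.002, -1.0]]
ft_force: [-1.8, 0.7, 6.5]
gripper_width: 53.1
grasp_force: 42.0
```

Run:
```python
from h import *
plan(454,-20,178,70.4); print(robot.sense()['grasp_force'])
im,info=snap("w2"); hsv=cv2.cvtColor(im,cv2.COLOR_BGR2HSV)
for c in comps(cv2.inRange(hsv,(3,110,20),(25,255,255)),300): print(c.reshape(-1,2).mean(0).round(),rect(info,c,20))
```

```text
t 4.15 pos [454.7 -19.7 179.1] yaw 70.3 q6 11.0 -> shift [-0.5 -0.6  1.1] xy rows 1.0 spin -0.001 w 53.1 F [-1.8  0.7  6.5]
41.95416748523712
[277. 268.] (455.5, -16.7, 117.5, 53.2, 70.4)
```

View pics/w2.png

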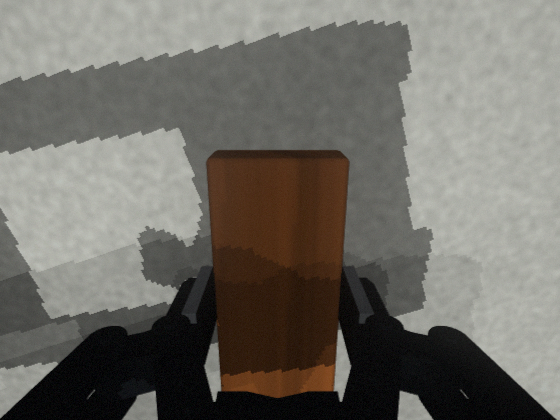

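The board is gripped centrally (53 mm opening), with its front top edge at row 160. Now I check the in-hand offset and plan a viewing pose short of the long pad.

Run:
```python
from h import *
s=robot.sense(); p=np.r_[ray(cams.camera_info("wrist"),(278,161),20)[0],20]; print("front edge in tool",s['eef_rot'].T@(p-s['position']))
plan(425,-334,400,-21.5)
```

```text
front edge in tool [ 57.78181817  -0.21686075 159.12669176]
t 4.2 pos [454.7 -19.7 179.1] yaw 70.3 q6 11.0 -> shift [-305.9   78.2 -220.9] xy rows 8.0 spin -1.539 w 53.3 F [-1.4 -0.8  8.1]
```

{"name": "drive_tool", "arguments": {
  "rows": [
    [45,0,0,-10,0],
    [45,0,0,-30,0],
    [45,0,0,-45,0],
    [45,0,0,-45,0],
    [45,-38.2,9.8,-23,0],
    [45,-38.2,9.8,-23,0],
    [45,-38.2,9.8,-23,0],
    [45,-38.2,9.8,-22,0],
    [45,-38.2,9.8,0,0],
    [45,-38.2,9.8,0,0]
  ]
}}

```text
time_s: 5.2
position: [431.9, -256.8, 400.9]
eef_rot: [[0.336, 0.942, 0.002], [0.942, -0.336, -0.002], [-0.001, 0.003, -1.0]]
ft_force: [0.6, 0.2, -0.7]
gripper_width: 52.5
grasp_force: 42.9
```

{"name": "drive_tool", "arguments": {
  "rows": [
    [45,-38.2,9.8,0,0],
    [45,-38.2,9.8,0,0],
    [45,0,0,0,0.1456],
    [45,0,0,0,0.1456],
    [45,0,0,0,0.1456],
    [45,0,0,0,0.1456],
    [45,0,0,0,0.1456],
    [45,0,0,0,0.1456],
    [45,0,0,0,0.1456],
    [45,0,0,0,0.1456]
  ]
}}

```text
time_s: 6.2
position: [424.9, -333.6, 399.4]
eef_rot: [[0.998, 0.057, -0.0], [0.057, -0.998, 0.0], [-0.0, -0.0, -1.0]]
ft_force: [0.4, 0.8, -0.9]
gripper_width: 52.6
grasp_force: 42.8
```

{"name": "drive_tool", "arguments": {
  "rows": [
    [45,0,0,0,0.1456],
    [45,0,0,0,0.1456],
    [45,0,0,0,0.1456],
    [45,0,0,0,0],
    [45,0,0,0,0],
    [45,0,0,0,0]
  ]
}}

```text
time_s: 6.8
position: [425.0, -333.7, 399.1]
eef_rot: [[0.932, -0.362, 0.0], [-0.362, -0.932, 0.0], [0.0, -0.0, -1.0]]
ft_force: [0.4, 0.5, -1.2]
gripper_width: 52.8
grasp_force: 42.8
```

Run:
```python
from h import *
im,info=snap("w3"); hsv=cv2.cvtColor(im,cv2.COLOR_BGR2HSV)
for c in comps(cv2.inRange(hsv,(3,100,20),(25,255,255)),300): print(c.reshape(-1,2).mean(0).round(),rect(info,c,4))
q=proj(info,[537,-377,4])[0].astype(int);print(q,hsv[q[1],q[0]])
plan(537,-377,300,-21.5)
```

```text
[151. 189.] (452.3, -196.8, 68.1, 67.4, -26.2)
[277. 268.] (289.6, -281.8, 334.5, 150.7, -21.1)
[279.  49.] (532.7, -378.5, 85.5, 28.7, -21.2)
[276  47] [ 23 100 168]
t 6.85 pos [ 425.  -333.7  399. ] yaw -21.3 q6 68.0 -> shift [120.   -0.3  99. ] xy rows 3.0 spin 0.004 w 52.7 F [-0.8 -0.2 -1.1]
```

View pics/w3.png

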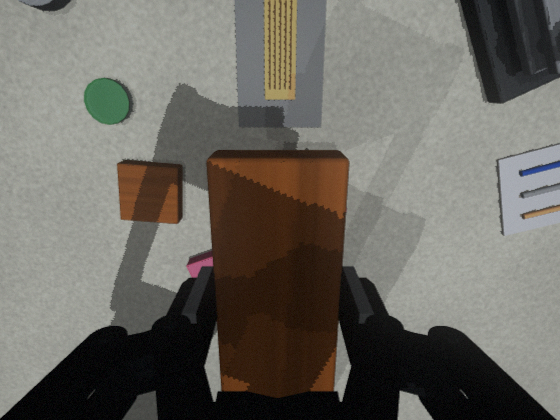

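The pad is cut off at the top of the image: leaf at (279,49), pad near edge at row 127. I'm raising the tool to see it whole.

{"name": "drive_tool", "arguments": {
  "rows": [
    [45,0,0,-40,0],
    [45,0,0,-40,0],
    [45,0,0,-40,0],
    [45,0,0,0,0],
    [45,0,0,0,0],
    [45,0,0,0,0]
  ]
}}

```text
time_s: 7.45
position: [425.0, -333.7, 517.3]
eef_rot: [[0.931, -0.364, -0.002], [-0.364, -0.931, 0.002], [-0.002, -0.001, -1.0]]
ft_force: [0.0, -0.6, -1.6]
gripper_width: 53.0
grasp_force: 42.9
```

Run:
```python
from h import *
im,info=snap("w4"); hsv=cv2.cvtColor(im,cv2.COLOR_BGR2HSV)
for c in comps(cv2.inRange(hsv,(3,85,20),(28,255,255)),300): print(c.reshape(-1,2).mean(0).round(),rect(info,c,4))
q=proj(info,[537,-377,4])[0].astype(int);print(q)
for u in (q[0]-33,q[0]-25,q[0]+25): print(hsv[q[1],u], hsv[q[1],u+0])
m=cv2.morphologyEx(cv2.inRange(hsv,(90,0,60),(130,60,135)),cv2.MORPH_OPEN,np.ones((3,3)))
for c in comps(m,800): print("pad",c.reshape(-1,2).mean(0).round(),cv2.boundingRect(c),rect(info,c,4))
```

```text
[277. 269.] (219.0, -254.2, 444.2, 201.7, -21.4)
[180. 167.] (452.4, -198.0, 66.5, 66.2, 63.9)
[279.  54.] (536.2, -380.3, 94.6, 29.1, -21.8)
[276  56]
[ 38  13 153] [ 38  13 153]
[ 98   9 118] [ 98   9 118]
[ 90   9 116] [ 90   9 116]
pad [11. 79.] (0, 41, 37, 77) (627.7, -50.7, 95.8, 45.2, -35.9)
pad [507.  22.] (456, 0, 104, 55) (464.1, -653.7, 135.2, 59.9, 68.7)
pad [278.  56.] (245, 0, 69, 117) (531.0, -377.7, 136.1, 83.2, -21.4)
pad [101.  10.] (74, 0, 47, 28) (661.0, -191.3, 56.5, 29.3, 68.7)
```

View pics/w4.png

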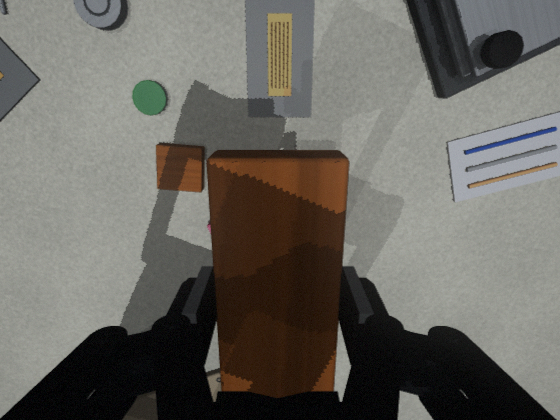

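The leaf is at (279,54), giving (536.2, -380.3) at -21.8°. This agrees with the top view, so I'm moving to hover over it.

{"name": "drive_tool", "arguments": {
  "rows": [
    [45,24.5,0.5,40,0.008],
    [45,24.5,0.5,40,0],
    [45,24.5,0.5,40,0],
    [45,24.5,0.5,40,0],
    [45,24.2,0.3,40,0],
    [45,0,0,40,0],
    [45,0,0,35,0],
    [45,0,0,25,0],
    [45,0,0,0,0],
    [45,0,0,0,0]
  ]
}}

```text
time_s: 8.5
position: [537.1, -380.8, 217.7]
eef_rot: [[0.928, -0.372, -0.002], [-0.372, -0.928, 0.002], [-0.003, -0.001, -1.0]]
ft_force: [0.4, 0.4, 0.2]
gripper_width: 52.9
grasp_force: 42.8
```

Run:
```python
from h import *
plan(538,-380.4,184,-21.8)
im,info=snap("w5")
```

```text
t 8.5 pos [ 537.1 -380.8  217.7] yaw -21.9 q6 72.0 -> shift [ 0.8 -0.7 33.7] xy rows 1.0 spin -0.001 w 52.9 F [0.4 0.4 0.2]
```

View pics/w5.png

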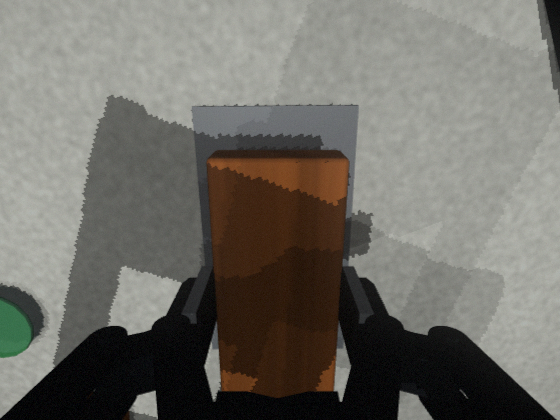

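The board is over the pad. The pad's far corners are at (193,106) and (357,105), and the board's front top corners at about (211,160) and (346,160).

Run:
```python
from h import *
s=robot.sense(); i=cams.camera_info("wrist"); R=s['eef_rot']; p=s['position']
for uv,z in (((193,106),4),((357,105),4),((209,157),p[2]-159.1),((348,157),p[2]-159.1),((200,220),4),((352,190),4)):
    print(uv,(R.T@(np.r_[ray(i,uv,z)[0],z]-p)).round(1))
```

```text
(193, 106) [ 74.7 -42.2 215.7]
(357, 105) [ 75.2  41.  215.8]
(209, 157) [ 59.3 -24.6 159.1]
(348, 157) [ 59.3  26.7 159.1]
(200, 220) [ 12.7 -43.1 215.7]
(352, 190) [ 30.4  41.7 215.7]
```

{"name": "drive_tool", "arguments": {
  "rows": [
    [45,0.6,-1.0,15,0],
    [45,0,0,10,0],
    [45,0,0,5,0],
    [45,0,0,2,0],
    [45,0,0,1,0],
    [45,0,0,0,0],
    [45,0,0,0,0]
  ]
}}

```text
time_s: 9.25
position: [538.8, -380.7, 186.4]
eef_rot: [[0.928, -0.373, 0.001], [-0.373, -0.928, -0.0], [0.001, 0.0, -1.0]]
ft_force: [-0.1, 0.2, -0.4]
gripper_width: 53.0
grasp_force: 42.9
```

{"name": "drive_tool", "arguments": {
  "rows": [
    [45,0,0,0.5,0],
    [45,0,0,0,0],
    [45,0,0,0,0]
  ]
}}

```text
time_s: 9.55
position: [538.6, -380.6, 185.5]
eef_rot: [[0.928, -0.373, 0.0], [-0.373, -0.928, -0.0], [0.0, 0.0, -1.0]]
ft_force: [0.4, 0.5, -0.7]
gripper_width: 52.4
grasp_force: 42.9
```

{"name": "drive_tool", "arguments": {
  "rows": [
    [45,0,0,1,0],
    [45,0,0,0,0],
    [45,0,0,0,0]
  ]
}}

```text
time_s: 9.85
position: [538.6, -380.5, 184.3]
eef_rot: [[0.928, -0.373, -0.0], [-0.373, -0.928, 0.0], [-0.0, -0.0, -1.0]]
ft_force: [-0.5, -0.1, -1.1]
gripper_width: 52.9
grasp_force: 42.9
```

{"name": "drive_tool", "arguments": {
  "rows": [
    [45,0,0,1,0],
    [45,0,0,0,0],
    [45,0,0,0,0]
  ]
}}

```text
time_s: 10.15
position: [538.6, -380.6, 183.3]
eef_rot: [[0.928, -0.373, -0.0], [-0.373, -0.928, 0.0], [-0.0, -0.0, -1.0]]
ft_force: [-0.1, 0.6, -1.2]
gripper_width: 52.9
grasp_force: 42.9
```

{"name": "drive_tool", "arguments": {
  "rows": [
    [45,0,0,0.5,0],
    [45,0,0,0,0],
    [45,0,0,0,0]
  ]
}}

```text
time_s: 10.45
position: [538.7, -380.6, 183.2]
eef_rot: [[0.928, -0.373, 0.0], [-0.373, -0.928, -0.0], [0.0, 0.0, -1.0]]
ft_force: [-2.8, 1.3, 3.3]
gripper_width: 52.7
grasp_force: 43.4
```

Contact felt (about 4 N). Releasing, rising and heading to the bar.

{"name": "drive_tool", "arguments": {
  "rows": [
    [85,0,0,0,0],
    [85,0,0,0,0],
    [85,0,0,0,0],
    [85,0,0,0,0],
    [85,0,0,-5,0],
    [85,0,0,-20,0],
    [85,0,0,-40,0],
    [85,0,0,-45,0],
    [85,0,0,-45,0],
    [85,0,0,-45,0]
  ]
}}

```text
time_s: 11.45
position: [538.4, -380.4, 385.2]
eef_rot: [[0.928, -0.373, 0.0], [-0.373, -0.928, -0.0], [0.0, 0.0, -1.0]]
ft_force: [0.5, -0.1, 0.4]
gripper_width: 84.9
grasp_force: 0.0
```

{"name": "drive_tool", "arguments": {
  "rows": [
    [85,-21.5,-37.45,0,0],
    [85,-21.5,-37.45,0,0],
    [85,-21.5,-37.45,0,0],
    [85,-21.5,-37.45,0,0],
    [85,-21.5,-37.45,0,0],
    [85,-21.5,-37.45,0,0],
    [85,-21.5,-37.45,0,0],
    [85,-21.5,-37.45,0,0],
    [85,-21.5,-37.45,0,0],
    [85,-21.5,-37.45,0,0]
  ]
}}

```text
time_s: 12.45
position: [478.0, 48.7, 383.6]
eef_rot: [[0.928, -0.373, 0.001], [-0.373, -0.928, 0.0], [0.001, -0.0, -1.0]]
ft_force: [1.4, 0.6, -0.2]
gripper_width: 85.1
grasp_force: 0.0
```

{"name": "drive_tool", "arguments": {
  "rows": [
    [85,-21.5,-37.45,0,0],
    [85,-21.5,-37.45,0,0],
    [85,-21.5,-37.45,0,0],
    [85,-21.5,-37.45,0,0],
    [85,0,0,0,-0.132],
    [85,0,0,0,-0.132],
    [85,0,0,0,-0.132],
    [85,0,0,0,-0.132],
    [85,0,0,0,-0.132],
    [85,0,0,0,-0.132]
  ]
}}

```text
time_s: 13.45
position: [454.6, 218.1, 383.4]
eef_rot: [[0.915, 0.404, 0.001], [0.404, -0.915, 0.0], [0.001, 0.0, -1.0]]
ft_force: [0.2, 0.2, 0.3]
gripper_width: 85.2
grasp_force: 0.0
```

{"name": "drive_tool", "arguments": {
  "rows": [
    [85,0,0,0,0],
    [85,0,0,0,0]
  ]
}}

```text
time_s: 13.65
position: [454.6, 218.1, 383.2]
eef_rot: [[0.919, 0.395, 0.0], [0.395, -0.919, 0.0], [0.0, 0.0, -1.0]]
ft_force: [-0.2, -0.7, -0.4]
gripper_width: 84.9
grasp_force: 0.0
```

Run:
```python
from h import *
im,info=snap("w6"); hsv=cv2.cvtColor(im,cv2.COLOR_BGR2HSV)
q=proj(info,[455,217,24])[0].astype(int);print(q,hsv[q[1],q[0]])
t=cams.camera("top")[:,:,::-1].copy(); ti=cams.camera_info("top"); th=cv2.cvtColor(t,cv2.COLOR_BGR2HSV)
for c in comps(cv2.inRange(th,(3,110,40),(25,255,255)),400): print("brown",rect(ti,c,24))
m=cv2.inRange(hsv,(75,0,60),(130,60,200));m=cv2.morphologyEx(m,cv2.MORPH_OPEN,np.ones((5,5)))
for c in comps(m,300): print(c.reshape(-1,2).mean(0).round(),cv2.boundingRect(c),rect(info,c,24))
plan(455,217,182,23.5)
cv2.imwrite("pics/w6b.png",np.hstack([im,t[::1,:]])[:, :].copy() if 0 else np.hstack([cv2.resize(im,(400,300)),cv2.resize(t,(400,300))]))
```

```text
[278 179] [113  20  50]
brown (455.3, -199.1, 60.7, 60.3, 64.1)
brown (539.2, -378.4, 120.6, 55.9, -22.0)
[278. 201.] (261, 180, 33, 39) (435.8, 210.4, 39.2, 31.5, 23.4)
[548.  89.] (527, 39, 33, 90) (623.7, 34.5, 77.8, 28.4, 38.0)
[153.  37.] (114, 0, 79, 85) (528.1, 365.8, 68.8, 57.0, 8.3)
[82. 28.] (45, 0, 73, 65) (511.9, 423.2, 56.9, 52.6, -82.0)
t 13.75 pos [454.6 218.1 383.1] yaw 23.3 q6 86.0 -> shift [-2.000e-01  1.200e+00  2.011e+02] xy rows 1.0 spin -0.003 w 85.0 F [-0.2 -0.7  0.3]
```

View pics/w6b.png

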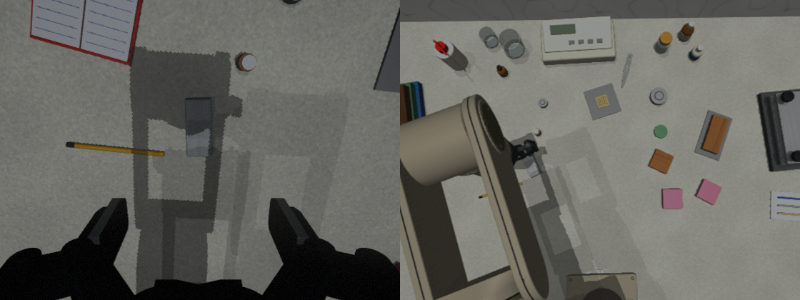

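The long board sits squarely on its pad (right half, at 715,134). The bar is at wrist pixel (279,178), exactly where predicted, so I'm descending to grip it.

{"name": "drive_tool", "arguments": {
  "rows": [
    [85,-0.2,1.2,40,0],
    [85,0,0,40,0],
    [85,0,0,40,0],
    [85,0,0,40,0],
    [85,0,0,25,0],
    [85,0,0,13,0],
    [85,0,0,6,0],
    [85,0,0,0,0],
    [85,0,0,0,0]
  ],
  "newtons": 90
}}

```text
time_s: 14.65
position: [455.9, 217.3, 180.5]
eef_rot: [[0.917, 0.398, 0.002], [0.398, -0.917, 0.001], [0.003, 0.0, -1.0]]
ft_force: [0.5, 0.7, 0.0]
gripper_width: 85.0
grasp_force: 0.0
```

{"name": "drive_tool", "arguments": {
  "rows": [
    [28,0,0,0,0],
    [28,0,0,0,0],
    [28,0,0,0,0],
    [28,0,0,0,0],
    [28,0,0,0,0],
    [28,0,0,0,0],
    [28,0,0,0,0],
    [28,0,0,0,0]
  ]
}}

```text
time_s: 15.45
position: [455.4, 217.2, 179.9]
eef_rot: [[0.917, 0.399, 0.001], [0.399, -0.917, 0.001], [0.001, -0.0, -1.0]]
ft_force: [-2.0, -0.5, 6.4]
gripper_width: 34.2
grasp_force: 91.2
```

Run:
```python
from h import *
im,info=snap("w7")
plan(539,-380,330,-22); plan(539,-380,330,158)
```

```text
t 15.5 pos [455.4 217.2 179.9] yaw 23.5 q6 86.0 -> shift [-161.3  581.  -150.3] xy rows 14.0 spin 0.794 w 33.8 F [-1.  -0.1  7.3]
t 15.5 pos [455.4 217.2 179.9] yaw 23.5 q6 86.0 -> shift [-161.3  581.  -150.3] xy rows 14.0 spin 0.794 w 33.8 F [-1.  -0.1  7.3]
```

View pics/w7.png

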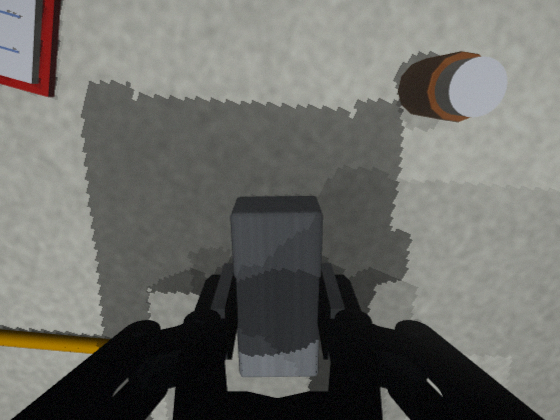

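The bar is gripped, with its front top edge at row 212 and rear edge at row 376. The vial is clear at (470,88). Now carrying it to the long board.

Run:
```python
from h import *
s=robot.sense(); i=cams.camera_info("wrist"); R=s['eef_rot']; p=s['position']
for uv in ((278,212),(278,376),(233,212),(322,212)): print((R.T@(np.r_[ray(i,uv,24)[0],24]-p)).round(1))
```

```text
[ 38.6   0.4 156. ]
[-40.2   0.5 155.9]
[ 38.6 -16.7 156. ]
[ 38.7  17.1 156. ]
```

{"name": "drive_tool", "arguments": {
  "rows": [
    [28,0,0,-10,0],
    [28,0,0,-30,0],
    [28,0,0,-40,0],
    [28,0,0,-40,0],
    [28,0,0,-30,0],
    [28,-11.52,41.5,0,0],
    [28,-11.52,41.5,0,0],
    [28,-11.52,41.5,0,0],
    [28,-11.52,41.5,0,0],
    [28,-11.52,41.5,0,0]
  ]
}}

```text
time_s: 16.5
position: [484.3, 2.1, 328.8]
eef_rot: [[0.917, 0.399, -0.001], [0.399, -0.917, 0.0], [-0.001, -0.0, -1.0]]
ft_force: [0.3, 0.5, -5.3]
gripper_width: 34.0
grasp_force: 90.8
```

{"name": "drive_tool", "arguments": {
  "rows": [
    [28,-11.52,41.5,0,0],
    [28,-11.52,41.5,0,0],
    [28,-11.52,41.5,0,0],
    [28,-11.52,41.5,0,0],
    [28,-11.52,41.5,0,0],
    [28,-11.52,41.5,0,0],
    [28,-11.52,41.5,0,0],
    [28,-11.52,41.5,0,0],
    [28,-11.52,41.5,0,0],
    [28,0,0,0,0.1323]
  ]
}}

```text
time_s: 17.5
position: [537.5, -385.0, 327.4]
eef_rot: [[0.963, 0.27, -0.002], [0.27, -0.963, -0.001], [-0.002, 0.0, -1.0]]
ft_force: [0.1, 1.7, -5.4]
gripper_width: 33.9
grasp_force: 91.6
```

{"name": "drive_tool", "arguments": {
  "rows": [
    [28,0,0,0,0.1323],
    [28,0,0,0,0.1323],
    [28,0,0,0,0.1323],
    [28,0,0,0,0.1323],
    [28,0,0,0,0.1323],
    [28,0,0,0,0],
    [28,0,0,0,0]
  ]
}}

```text
time_s: 18.2
position: [538.5, -380.0, 328.5]
eef_rot: [[0.929, -0.371, -0.001], [-0.371, -0.929, 0.001], [-0.001, -0.0, -1.0]]
ft_force: [0.1, -0.3, -3.6]
gripper_width: 33.8
grasp_force: 91.7
```

Run:
```python
from h import *
im,info=snap("w8"); hsv=cv2.cvtColor(im,cv2.COLOR_BGR2HSV)
for c in comps(cv2.inRange(hsv,(3,110,40),(25,255,255)),800): print(cv2.boundingRect(c),rect(info,c,24))
plan(539,-380,207,-22)
```

```text
(104, 309, 66, 33) (468.8, -211.1, 62.6, 35.8, 68.3)
(244, 120, 69, 76) (566.0, -392.2, 59.6, 52.8, -21.7)
t 18.25 pos [ 538.5 -380.   328.5] yaw -21.8 q6 72.0 -> shift [ 5.000e-01 -1.000e-01  1.215e+02] xy rows 1.0 spin 0.004 w 33.8 F [-0.   0.5 -4.1]
```

View pics/w8.png

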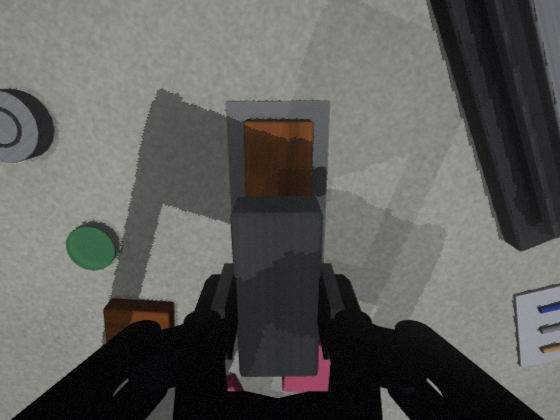

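The bar hovers aligned over the board, whose front edge is at row 121 and sides at 246–313. I make a small correction of about (+0.8, +0.6) and descend slowly.

{"name": "drive_tool", "arguments": {
  "rows": [
    [28,0.8,0.6,40,0],
    [28,0,0,40,0],
    [28,0,0,20,0],
    [28,0,0,10,0],
    [28,0,0,6,0],
    [28,0,0,4,0],
    [28,0,0,2,0],
    [28,0,0,0,0],
    [28,0,0,0,0]
  ]
}}

```text
time_s: 19.15
position: [539.6, -381.3, 208.0]
eef_rot: [[0.927, -0.374, 0.001], [-0.374, -0.927, -0.001], [0.002, 0.001, -1.0]]
ft_force: [0.6, -0.1, -4.0]
gripper_width: 34.1
grasp_force: 91.4
```

Run:
```python
from h import *
im,info=snap("w9"); hsv=cv2.cvtColor(im,cv2.COLOR_BGR2HSV); s=robot.sense(); R=s['eef_rot'];p=s['position']
c=max(comps(cv2.inRange(hsv,(3,110,40),(25,255,255)),800),key=cv2.contourArea)
r=rect(info,c,24); print(cv2.boundingRect(c),r); q=ray(info,c.reshape(-1,2),24); T=np.c_[q,np.full(len(q),24)]-p; T=T@R
print("front",np.percentile(T[:,0],95),"sides",np.percentile(T[:,1],[5,95]))
for z in(180,): plan(p[0],p[1],204,-22)
```

```text
(216, 145, 121, 118) (568.9, -393.4, 57.0, 53.0, -21.9)
front 59.908567734796875 sides [-26.0876835   26.50266478]
t 19.2 pos [ 539.6 -381.3  207.9] yaw -22.0 q6 72.0 -> shift [-0.  -0.   3.9] xy rows 1.0 spin 0.001 w 33.6 F [-0.  -0.4 -3.9]
```

{"name": "drive_tool", "arguments": {
  "rows": [
    [28,0.5,0,1,0],
    [28,0,0,1,0],
    [28,0,0,0.7,0],
    [28,0,0,0,0],
    [28,0,0,0,0]
  ]
}}

```text
time_s: 19.7
position: [539.7, -381.2, 204.1]
eef_rot: [[0.927, -0.374, -0.0], [-0.374, -0.927, 0.0], [-0.0, -0.0, -1.0]]
ft_force: [0.3, 1.1, -4.6]
gripper_width: 34.0
grasp_force: 91.6
```

{"name": "drive_tool", "arguments": {
  "rows": [
    [28,0,0,0.7,0],
    [28,0,0,0,0],
    [28,0,0,0,0]
  ]
}}

```text
time_s: 20.0
position: [539.7, -381.2, 204.0]
eef_rot: [[0.927, -0.374, -0.0], [-0.374, -0.927, -0.0], [-0.0, 0.0, -1.0]]
ft_force: [-3.7, 2.1, 2.5]
gripper_width: 34.0
grasp_force: 92.3
```

{"name": "drive_tool", "arguments": {
  "rows": [
    [28,0,0,0.6,0],
    [28,0,0,0,0],
    [28,0,0,0,0]
  ]
}}

```text
time_s: 20.3
position: [539.8, -381.3, 204.0]
eef_rot: [[0.927, -0.374, -0.0], [-0.374, -0.927, -0.0], [0.0, 0.0, -1.0]]
ft_force: [-6.3, 3.5, 7.9]
gripper_width: 34.2
grasp_force: 93.2
```

{"name": "drive_tool", "arguments": {
  "rows": [
    [85,0,0,-0.5,0],
    [85,0,0,0,0],
    [85,0,0,0,0],
    [85,0,0,0,0],
    [85,0,0,-5,0],
    [85,0,0,-20,0],
    [85,0,0,-40,0],
    [85,0,0,-45,0],
    [85,0,0,-45,0],
    [85,0,0,-20,0]
  ],
  "newtons": 60
}}

```text
time_s: 21.3
position: [540.4, -381.7, 385.1]
eef_rot: [[0.927, -0.374, 0.006], [-0.374, -0.927, -0.005], [0.008, 0.002, -1.0]]
ft_force: [1.3, -0.7, 0.9]
gripper_width: 84.9
grasp_force: 0.0
```

{"name": "drive_tool", "arguments": {
  "rows": [
    [85,-7.84,-43.27,0,0],
    [85,-7.84,-43.27,0,0],
    [85,-7.84,-43.27,0,0],
    [85,-7.84,-43.27,0,0],
    [85,-7.84,-43.27,0,0],
    [85,-7.84,-43.27,0,0],
    [85,-7.84,-43.27,0,0],
    [85,-7.84,-43.27,0,0],
    [85,-7.84,-43.27,0,0],
    [85,-7.84,-43.27,0,0]
  ]
}}

```text
time_s: 22.3
position: [629.1, 51.2, 379.0]
eef_rot: [[0.927, -0.374, 0.001], [-0.374, -0.927, 0.0], [0.001, -0.0, -1.0]]
ft_force: [1.7, -0.9, 0.1]
gripper_width: 84.8
grasp_force: 0.0
```

{"name": "drive_tool", "arguments": {
  "rows": [
    [85,-7.84,-43.27,0,0],
    [85,-7.84,-43.27,0,0],
    [85,-7.84,-43.27,0,0],
    [85,0,0,0,0],
    [85,0,0,0,0]
  ]
}}

```text
time_s: 22.8
position: [655.6, 179.9, 378.4]
eef_rot: [[0.928, -0.372, -0.0], [-0.372, -0.928, -0.0], [0.0, 0.0, -1.0]]
ft_force: [-0.4, -0.2, -0.0]
gripper_width: 84.9
grasp_force: 0.0
```

Run:
```python
from h import *
im,info=snap("w10"); hsv=cv2.cvtColor(im,cv2.COLOR_BGR2HSV)
q=proj(info,[655,178,20])[0].astype(int);print(q,hsv[q[1],q[0]])
g=cv2.cvtColor(im,cv2.COLOR_BGR2GRAY)[q[1]-45:q[1]+45,q[0]-45:q[0]+45]
for r in (cv2.HoughCircles(cv2.medianBlur(g,3),cv2.HOUGH_GRADIENT,1,5,param1=80,param2=10,minRadius=4,maxRadius=28)[0][:6] if 1 else []):
    uv=r[:2]+q-45; print(uv,r[2],ray(info,uv,20).round(1))
plan(655,178,200,-22)
t=cams.camera("top")[:,:,::-1].copy()
a=cv2.resize(im[q[1]-60:q[1]+60,q[0]-60:q[0]+60],(400,400),interpolation=cv2.INTER_CUBIC); b=cv2.resize(t[140:240,390:490],(400,400),interpolation=cv2.INTER_CUBIC)
cv2.imwrite("pics/w10b.png",np.hstack([a,b]))
```

```text
[278 179] [120   8  61]
[280.5 178.5] 14.7 [[655.  175.9]]
[276.5 175.5] 12.5 [[659.2 178.4]]
[286.5 177.5] 9.6 [[653.8 170.2]]
[272.5 181.5] 11.6 [[655.1 184.2]]
[284.5 170.5] 6.0 [[660.9 169.5]]
[273.5 170.5] 6.9 [[664.8 179.2]]
t 22.85 pos [655.7 178.7 378.4] yaw -21.9 q6 123.0 -> shift [ -0.4   0.8 178.4] xy rows 1.0 spin 0.001 w 85.1 F [-0.7 -0.6 -0. ]
```

View pics/w10b.png

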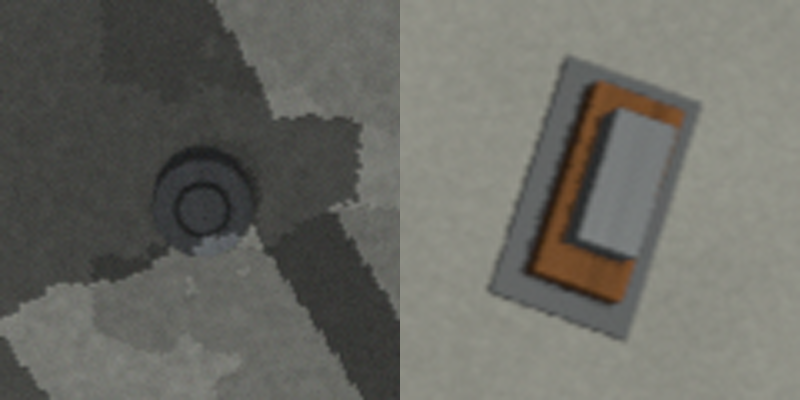

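The left crop shows the small disc at crop (203,208), wrist px (279,181), about 2 mm nearer than predicted. The right crop shows the bar centred on the board once the outward lean from its height is allowed for. Gripping the disc.

{"name": "drive_tool", "arguments": {
  "rows": [
    [85,-2.2,1.6,40,0],
    [85,0,0,40,0],
    [85,0,0,40,0],
    [85,0,0,40,0],
    [85,0,0,20,0],
    [85,0,0,12,0],
    [85,0,0,6,0],
    [85,0,0,0,0],
    [85,0,0,0,0]
  ]
}}

```text
time_s: 23.8
position: [654.0, 177.8, 182.3]
eef_rot: [[0.927, -0.375, 0.003], [-0.375, -0.927, 0.0], [0.002, -0.001, -1.0]]
ft_force: [-0.2, 0.1, 0.4]
gripper_width: 85.2
grasp_force: 0.0
```

{"name": "drive_tool", "arguments": {
  "rows": [
    [22,0,0,0,0],
    [22,0,0,0,0],
    [22,0,0,0,0],
    [22,0,0,0,0],
    [22,0,0,0,0],
    [22,0,0,0,0],
    [22,0,0,0,0],
    [22,0,0,0,0],
    [22,0,0,0,0]
  ]
}}

```text
time_s: 24.7
position: [653.5, 178.1, 181.2]
eef_rot: [[0.927, -0.374, 0.001], [-0.374, -0.927, 0.0], [0.001, -0.001, -1.0]]
ft_force: [-1.6, 0.1, 5.8]
gripper_width: 27.3
grasp_force: 59.3
```

Run:
```python
from h import *
im,info=snap("w11")
cv2.imwrite("pics/w11b.png",cv2.resize(im[180:420,180:380],None,fx=2.4,fy=2.4))
plan(540,-381.3,330,-22); print(robot.sense()['grasp_force'])
```

```text
t 24.75 pos [653.4 178.  181.2] yaw -22.0 q6 123.0 -> shift [ 104.2  561.1 -149.1] xy rows 13.0 spin 0.0 w 27.2 F [-1.1  0.8  5.5]
59.25727128982544
```

View pics/w11b.png

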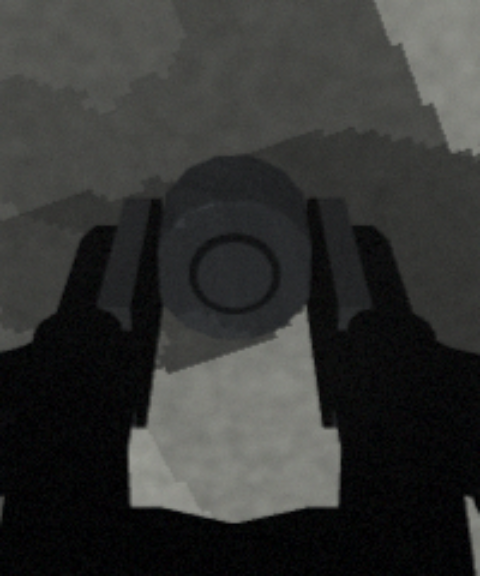

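The disc is held between the pads, ring centre at wrist px (278,293). Carrying it to the bar.

Run:
```python
from h import *
s=robot.sense(); i=cams.camera_info("wrist"); R=s['eef_rot']; p=s['position']
for uv in ((277.9,293.3),): print((R.T@(np.r_[ray(i,uv,20)[0],20]-p)).round(1))
```

```text
[-1.000e-01  9.000e-01  1.612e+02]
```

{"name": "drive_tool", "arguments": {
  "rows": [
    [22,0,0,-10,0],
    [22,0,0,-30,0],
    [22,0,0,-40,0],
    [22,0,0,-40,0],
    [22,0,0,-30,0],
    [22,8.0,43.16,0,0],
    [22,8.0,43.16,0,0],
    [22,8.0,43.16,0,0],
    [22,8.0,43.16,0,0],
    [22,8.0,43.16,0,0]
  ]
}}

```text
time_s: 25.75
position: [608.6, -38.7, 330.5]
eef_rot: [[0.927, -0.374, -0.0], [-0.374, -0.927, 0.0], [-0.0, 0.0, -1.0]]
ft_force: [0.7, -1.0, -1.1]
gripper_width: 27.5
grasp_force: 59.3
```

{"name": "drive_tool", "arguments": {
  "rows": [
    [22,8.0,43.16,0,0],
    [22,8.0,43.16,0,0],
    [22,8.0,43.16,0,0],
    [22,8.0,43.16,0,0],
    [22,8.0,43.16,0,0],
    [22,8.0,43.16,0,0],
    [22,8.0,43.16,0,0],
    [22,8.0,43.16,0,0],
    [22,0,0,0,0],
    [22,0,0,0,0]
  ]
}}

```text
time_s: 26.75
position: [538.8, -382.4, 330.1]
eef_rot: [[0.926, -0.376, -0.001], [-0.376, -0.926, 0.001], [-0.001, -0.001, -1.0]]
ft_force: [0.3, 0.6, -2.4]
gripper_width: 27.4
grasp_force: 59.4
```

{"name": "drive_tool", "arguments": {
  "rows": [
    [22,0,0,40,0],
    [22,0,0,30,0],
    [22,0,0,0,0],
    [22,0,0,0,0]
  ]
}}

```text
time_s: 27.15
position: [539.8, -380.0, 260.3]
eef_rot: [[0.928, -0.373, -0.001], [-0.373, -0.928, 0.001], [-0.002, -0.001, -1.0]]
ft_force: [-0.2, -0.3, -1.0]
gripper_width: 27.1
grasp_force: 59.4
```

Run:
```python
from h import *
im,info=snap("w12"); 
plan(540,-381.3,229,-22)
cv2.imwrite("pics/w12b.png",cv2.resize(im[100:400,120:440],None,fx=2,fy=2))
```

```text
t 27.2 pos [ 540.3 -380.7  262.1] yaw -21.9 q6 72.0 -> shift [-0.2  0.6 33.1] xy rows 1.0 spin 0.002 w 27.4 F [ 0.8 -0.1 -0.4]
```

View pics/w12b.png

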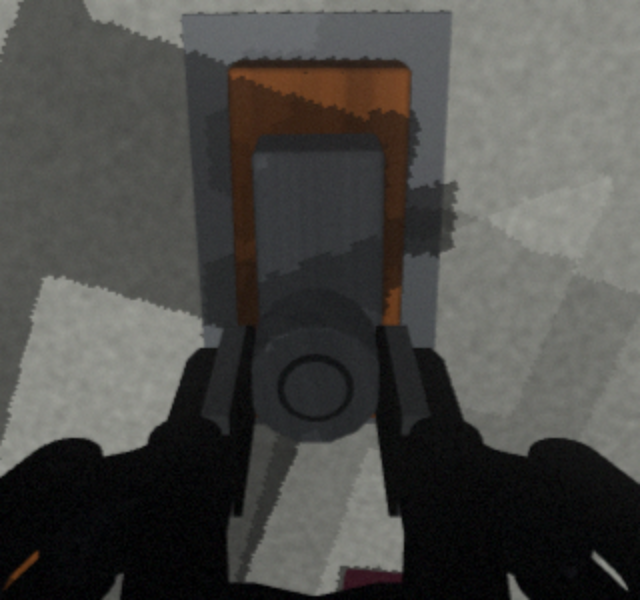

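Board and bar are aligned, with the bar's front top edge at wrist px (247–312, 175.5). Working out the final shift.

Run:
```python
from h import *
s=robot.sense(); i=cams.camera_info("wrist"); R=s['eef_rot']; p=s['position']; print(p)
for uv,z in (((247,175.5),48),((312,175.5),48),((277.9,293.5),p[2]-161.2),((235,134),24),((325.5,134),24)): print((R.T@(np.r_[ray(i,uv,z)[0],z]-p)).round(1))
```

```text
[ 540.34659591 -380.72986782  262.09234609]
[ 38.9 -15.6 214.1]
[ 38.9  19.3 214.2]
[ -0.2   1.  161.2]
[ 57.9 -24.1 238.2]
[ 57.9  28.8 238.2]
```

{"name": "drive_tool", "arguments": {
  "rows": [
    [22,-0.9,0.9,15,0],
    [22,0,0,8,0],
    [22,0,0,4,0],
    [22,0,0,1.5,0],
    [22,0,0,0,0],
    [22,0,0,0,0],
    [22,0,0,0,0]
  ]
}}

```text
time_s: 27.9
position: [538.5, -382.0, 232.4]
eef_rot: [[0.927, -0.374, 0.001], [-0.374, -0.927, -0.0], [0.001, 0.0, -1.0]]
ft_force: [-1.0, -0.3, -1.3]
gripper_width: 27.3
grasp_force: 59.4
```

{"name": "drive_tool", "arguments": {
  "rows": [
    [22,0,0,0.8,0],
    [22,0,0,0,0],
    [22,0,0,0,0]
  ]
}}

```text
time_s: 28.2
position: [538.4, -381.8, 231.1]
eef_rot: [[0.927, -0.374, 0.0], [-0.374, -0.927, -0.0], [0.0, -0.0, -1.0]]
ft_force: [-0.8, -0.3, -1.5]
gripper_width: 27.3
grasp_force: 59.4
```

{"name": "drive_tool", "arguments": {
  "rows": [
    [22,0,0,0.7,0],
    [22,0,0,0,0],
    [22,0,0,0,0]
  ]
}}

```text
time_s: 28.5
position: [538.4, -381.8, 230.3]
eef_rot: [[0.927, -0.374, -0.0], [-0.374, -0.927, 0.0], [-0.0, -0.0, -1.0]]
ft_force: [-0.8, 0.2, -1.3]
gripper_width: 27.3
grasp_force: 59.4
```

{"name": "drive_tool", "arguments": {
  "rows": [
    [22,0.2,-0.5,0.6,0],
    [22,0,0,0,0],
    [22,0,0,0,0]
  ]
}}

```text
time_s: 28.8
position: [538.7, -381.4, 229.7]
eef_rot: [[0.927, -0.374, -0.0], [-0.374, -0.927, 0.0], [-0.0, -0.0, -1.0]]
ft_force: [0.2, -0.1, -1.6]
gripper_width: 27.5
grasp_force: 59.4
```

{"name": "drive_tool", "arguments": {
  "rows": [
    [22,0,0,0.6,0],
    [22,0,0,0,0],
    [22,0,0,0,0]
  ]
}}

```text
time_s: 29.1
position: [538.8, -381.5, 229.2]
eef_rot: [[0.927, -0.374, 0.0], [-0.374, -0.927, -0.0], [0.0, 0.0, -1.0]]
ft_force: [-0.6, -0.4, -1.3]
gripper_width: 27.3
grasp_force: 59.6
```

{"name": "drive_tool", "arguments": {
  "rows": [
    [22,0,0,0.5,0],
    [22,0,0,0,0],
    [22,0,0,0,0]
  ]
}}

```text
time_s: 29.4
position: [538.8, -381.5, 229.2]
eef_rot: [[0.927, -0.374, 0.0], [-0.374, -0.927, -0.0], [0.0, 0.0, -1.0]]
ft_force: [-2.3, 2.6, 4.9]
gripper_width: 27.2
grasp_force: 59.9
```

{"name": "drive_tool", "arguments": {
  "rows": [
    [85,0,0,-0.3,0],
    [85,0,0,0,0],
    [85,0,0,0,0],
    [85,0,0,0,0],
    [85,0,0,0,0],
    [85,0,0,-5,0],
    [85,0,0,-20,0],
    [85,0,0,-40,0],
    [85,0,0,-45,0],
    [85,0,0,-40,0]
  ]
}}

```text
time_s: 30.4
position: [538.7, -381.4, 381.6]
eef_rot: [[0.927, -0.374, 0.001], [-0.374, -0.927, -0.001], [0.001, 0.0, -1.0]]
ft_force: [0.9, 0.1, 0.0]
gripper_width: 85.2
grasp_force: 0.0
```

{"name": "drive_tool", "arguments": {
  "rows": [
    [85,-29.4,-27.4,0,0],
    [85,-29.4,-27.4,0,0],
    [85,-29.4,-27.4,0,0],
    [85,-29.4,-27.4,0,0],
    [85,-29.4,-27.4,0,0],
    [85,0,0,0,0.068],
    [85,0,0,0,0],
    [85,0,0,0,0]
  ]
}}

```text
time_s: 31.2
position: [453.9, -199.6, 379.7]
eef_rot: [[0.901, -0.435, 0.001], [-0.435, -0.901, -0.001], [0.001, 0.0, -1.0]]
ft_force: [0.1, -0.1, 0.4]
gripper_width: 85.0
grasp_force: 0.0
```

Run:
```python
from h import *
im,info=snap("w13"); hsv=cv2.cvtColor(im,cv2.COLOR_BGR2HSV)
for c in comps(cv2.inRange(hsv,(3,110,40),(25,255,255)),1500): print(cv2.boundingRect(c),rect(info,c,20),hsv[tuple(c.reshape(-1,2).mean(0).astype(int)[::-1])])
plan(454,-199.5,179,-25.9)
```

```text
(246, 146, 65, 63) (454.8, -201.6, 61.5, 60.8, -25.9) [ 14 153  50]
(396, 0, 64, 78) (509.7, -370.3, 60.0, 53.8, -21.9) [165  16  31]
t 31.25 pos [ 454.  -199.9  379.5] yaw -25.8 q6 86.0 -> shift [ -0.3  -0.4 200.5] xy rows 1.0 spin 0.002 w 85.0 F [-0.6 -0.  -0. ]
```

{"name": "drive_tool", "arguments": {
  "rows": [
    [85,0.9,0.5,40,0],
    [85,0,0,40,0],
    [85,0,0,40,0],
    [85,0,0,40,0],
    [85,0,0,22,0],
    [85,0,0,12,0],
    [85,0,0,6,0],
    [85,0,0,0,0],
    [85,0,0,0,0]
  ],
  "newtons": 40
}}

```text
time_s: 32.15
position: [455.1, -200.8, 180.4]
eef_rot: [[0.9, -0.436, 0.002], [-0.436, -0.9, -0.001], [0.002, 0.0, -1.0]]
ft_force: [1.1, 0.9, 0.2]
gripper_width: 85.4
grasp_force: 0.0
```

{"name": "drive_tool", "arguments": {
  "rows": [
    [54,0,0,0,0],
    [54,0,0,0,0],
    [54,0,0,0,0],
    [54,0,0,0,0],
    [54,0,0,0,0],
    [54,0,0,0,0],
    [54,0,0,0,0]
  ]
}}

```text
time_s: 32.85
position: [455.0, -200.6, 180.6]
eef_rot: [[0.9, -0.436, 0.002], [-0.436, -0.9, -0.001], [0.002, 0.0, -1.0]]
ft_force: [-1.7, 0.3, 6.2]
gripper_width: 60.4
grasp_force: 43.1
```

Run:
```python
from h import *
im,info=snap("w14"); hsv=cv2.cvtColor(im,cv2.COLOR_BGR2HSV); s=robot.sense(); print(s['grasp_force'])
for c in comps(cv2.inRange(hsv,(3,110,15),(25,255,255)),1500):
    q=c.reshape(-1,2); q=ray(info,q,20); T=(np.c_[q,np.full(len(q),20)]-s['position'])@s['eef_rot']; print(cv2.boundingRect(c),np.percentile(T[:,0],[3,97]),np.percentile(T[:,1],[3,97]))
plan(656,-17,330,17); plan(540,20,400,17.3)
```

```text
43.07600498199463
(202, 215, 151, 138) [-30.63782521  35.95190672] [-29.60418332  30.89472267]
t 32.9 pos [ 455.  -200.6  180.6] yaw -25.9 q6 86.0 -> shift [ 101.1 -252.8 -149.2] xy rows 7.0 spin -0.748 w 60.6 F [-2.3  0.1  5.8]
t 32.9 pos [ 455.  -200.6  180.6] yaw -25.9 q6 86.0 -> shift [ -19.2 -235.5 -219.5] xy rows 6.0 spin -0.753 w 60.6 F [-2.3  0.1  5.8]
```

{"name": "drive_tool", "arguments": {
  "rows": [
    [54,0,0,-10,0],
    [54,0,0,-30,0],
    [54,0,0,-45,0],
    [54,0,0,-45,0],
    [54,0,0,-45,0],
    [54,7,-38.4,-20,0],
    [54,7,-38.4,-25,0],
    [54,7,-38.4,0,0],
    [54,7,-38.4,0,0],
    [54,7,-38.4,0,0]
  ]
}}

```text
time_s: 33.9
position: [570.2, -41.2, 400.5]
eef_rot: [[0.9, -0.436, 0.002], [-0.436, -0.9, -0.0], [0.002, -0.0, -1.0]]
ft_force: [-0.1, -1.3, -0.1]
gripper_width: 60.6
grasp_force: 43.9
```

{"name": "drive_tool", "arguments": {
  "rows": [
    [54,0,0,0,-0.125],
    [54,0,0,0,-0.125],
    [54,0,0,0,-0.125],
    [54,0,0,0,-0.125],
    [54,0,0,0,-0.125],
    [54,0,0,0,-0.125],
    [54,0,0,0,0],
    [54,0,0,0,0],
    [54,0,0,0,0]
  ]
}}

```text
time_s: 34.8
position: [569.5, -42.7, 399.4]
eef_rot: [[0.957, 0.291, 0.0], [0.291, -0.957, -0.0], [0.0, 0.0, -1.0]]
ft_force: [-0.5, -0.0, -1.6]
gripper_width: 60.9
grasp_force: 43.9
```

Run:
```python
from h import *
im,info=snap("w15"); hsv=cv2.cvtColor(im,cv2.COLOR_BGR2HSV)
for c in comps(cv2.inRange(hsv,(3,85,20),(28,255,255)),300): print(cv2.boundingRect(c),rect(info,c,4))
m=cv2.morphologyEx(cv2.inRange(hsv,(85,0,50),(135,60,140)),cv2.MORPH_OPEN,np.ones((3,3)))
for c in comps(m,3000): print("pad",cv2.boundingRect(c),rect(info,c,4))
plan(656,-17,230,17)
cv2.imwrite("pics/w15b.png",im)
```

```text
(491, 241, 69, 92) (524.4, -387.7, 102.7, 74.5, -21.7)
(202, 214, 151, 139) (432.6, -84.4, 188.5, 171.4, 17.0)
(23, 106, 36, 24) (552.8, 200.8, 33.7, 22.0, -68.7)
(259, 58, 39, 42) (657.0, -16.6, 37.6, 37.6, -71.9)
pad (225, 22, 107, 90) (666.7, -14.0, 99.8, 80.0, -73.0)
t 34.85 pos [569.5 -42.7 399.3] yaw 17.0 q6 64.0 -> shift [ 90.2   0.6 169.3] xy rows 3.0 spin -0.001 w 60.2 F [-0.6 -0.1 -1.6]
```

View pics/w15b.png

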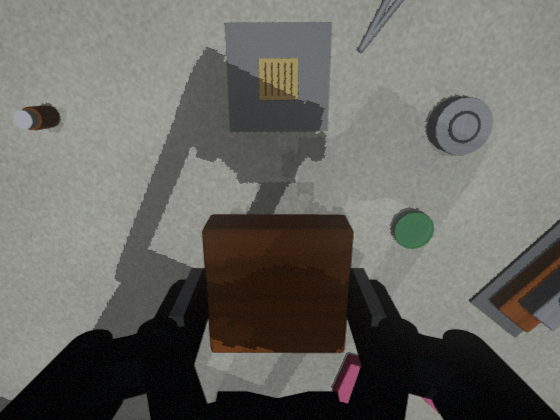

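The leaf is at (278,79), giving (657, -16.6), with the pad at 17°. I have now viewed 15 pictures, one over the limit of 14, so from here I check by numbers only. Moving over the pad.

{"name": "drive_tool", "arguments": {
  "rows": [
    [54,30.3,0.2,30,-0.003],
    [54,30.4,0.2,30,0],
    [54,30.4,0.2,40,0],
    [54,0,0,40,0],
    [54,0,0,30,0],
    [54,0,0,15,0],
    [54,0,0,0,0],
    [54,0,0,0,0],
    [54,0,0,0,0]
  ]
}}

```text
time_s: 35.75
position: [657.9, -16.6, 217.3]
eef_rot: [[0.955, 0.296, 0.004], [0.296, -0.955, -0.0], [0.004, 0.002, -1.0]]
ft_force: [0.8, -0.1, -0.8]
gripper_width: 60.6
grasp_force: 43.9
```

Run:
```python
from h import *
im,info=snap("w16"); hsv=cv2.cvtColor(im,cv2.COLOR_BGR2HSV); s=robot.sense(); p=s['position']; R=s['eef_rot']
def T(uv,z): q=ray(info,uv,z); return (np.c_[q,np.full(len(q),z)]-p)@R
# bright-wood: board top; pad: far edge & sides above the board
m=cv2.morphologyEx(cv2.inRange(hsv,(85,0,40),(135,60,140)),cv2.MORPH_OPEN,np.ones((3,3)))
for c in comps(m,1500):
    x,y,w,h=cv2.boundingRect(c); 
    if 150<x+w/2<400 and y<215: t=T(c.reshape(-1,2),4); print("pad",(x,y,w,h),"front",np.percentile(t[:,0],[90,97]),"sides",np.percentile(t[:,1],[3,97]))
m=cv2.inRange(hsv,(3,100,15),(25,255,255))
for c in comps(m,5000): print("board px",cv2.boundingRect(c))
plan(656.8,-16.8,185,17.2)
# pad far edge profile: column value jumps
v=hsv[:,:,1].astype(int); 
for u in (230,278,325): print(u,[ (r,tuple(hsv[r,u])) for r in range(90,215,10)])
```

```text
pad (183, 157, 186, 85) front [47.81760556 48.8249587 ] sides [-49.45233878  45.7382521 ]
board px (202, 213, 151, 140)
t 35.8 pos [657.8 -16.6 217.2] yaw 17.3 q6 67.0 -> shift [-1.2 -0.2 32.2] xy rows 1.0 spin 0.001 w 60.3 F [ 0.4  0.2 -1. ]
230 [(90, (np.uint8(40), np.uint8(10), np.uint8(152))), (100, (np.uint8(23), np.uint8(10), np.uint8(105))), (110, (np.uint8(60), np.uint8(8), np.uint8(96))), (120, (np.uint8(42), np.uint8(13), np.uint8(98))), (130, (np.uint8(10), np.uint8(16), np.uint8(98))), (140, (np.uint8(24), np.uint8(13), np.uint8(99))), (150, (np.uint8(23), np.uint8(10), np.uint8(105))), (160, (np.uint8(105), np.uint8(22), np.uint8(69))), (170, (np.uint8(105), np.uint8(15), np.uint8(66))), (180, (np.uint8(120), np.uint8(8), np.uint8(62))), (190, (np.uint8(110), np.uint8(13), np.uint8(59))), (200, (np.uint8(120), np.uint8(16), np.uint8(63))), (210, (np.uint8(130), np.uint8(16), np.uint8(49)))]
278 [(90, (np.uint8(40), np.uint8(9), np.uint8(164))), (100, (np.uint8(35), np.uint8(16), np.uint8(176))), (110, (np.uint8(45), np.uint8(10), np.uint8(152))), (120, (np.uint8(30), np.
[... 470 characters left out ...]
t8(24), np.uint8(42)))]
325 [(90, (np.uint8(45), np.uint8(12), np.uint8(168))), (100, (np.uint8(34), np.uint8(10), np.uint8(171))), (110, (np.uint8(42), np.uint8(15), np.uint8(166))), (120, (np.uint8(30), np.uint8(9), np.uint8(166))), (130, (np.uint8(45), np.uint8(12), np.uint8(172))), (140, (np.uint8(39), np.uint8(17), np.uint8(106))), (150, (np.uint8(30), np.uint8(13), np.uint8(102))), (160, (np.uint8(102), np.uint8(19), np.uint8(67))), (170, (np.uint8(105), np.uint8(15), np.uint8(66))), (180, (np.uint8(98), np.uint8(18), np.uint8(57))), (190, (np.uint8(120), np.uint8(9), np.uint8(54))), (200, (np.uint8(128), np.uint8(19), np.uint8(53))), (210, (np.uint8(110), np.uint8(21), np.uint8(37)))]
```

{"name": "drive_tool", "arguments": {
  "rows": [
    [54,-1.1,-0.4,15,0],
    [54,0,0,8,0],
    [54,0,0,4,0],
    [54,0,0,2,0],
    [54,0,0,0,0],
    [54,0,0,0,0],
    [54,0,0,0,0]
  ]
}}

```text
time_s: 36.5
position: [655.5, -16.3, 185.0]
eef_rot: [[0.955, 0.297, -0.0], [0.297, -0.955, -0.0], [-0.0, -0.0, -1.0]]
ft_force: [0.2, 0.0, -0.5]
gripper_width: 60.8
grasp_force: 43.9
```

{"name": "drive_tool", "arguments": {
  "rows": [
    [54,0,0,0.8,0],
    [54,0,0,0,0],
    [54,0,0,0,0]
  ]
}}

```text
time_s: 36.8
position: [655.6, -16.3, 184.7]
eef_rot: [[0.955, 0.297, 0.0], [0.297, -0.955, -0.0], [0.0, 0.0, -1.0]]
ft_force: [-0.9, 0.3, 3.1]
gripper_width: 60.4
grasp_force: 44.3
```

{"name": "drive_tool", "arguments": {
  "rows": [
    [54,0,0,0.7,0],
    [54,0,0,0,0],
    [54,0,0,0,0]
  ]
}}

```text
time_s: 37.1
position: [655.6, -16.3, 184.7]
eef_rot: [[0.955, 0.297, 0.0], [0.297, -0.955, -0.0], [0.0, 0.0, -1.0]]
ft_force: [-5.2, -0.4, 9.8]
gripper_width: 60.4
grasp_force: 44.9
```

{"name": "drive_tool", "arguments": {
  "rows": [
    [85,0,0,-0.5,0],
    [85,0,0,0,0],
    [85,0,0,0,0],
    [85,0,0,0,0],
    [85,0,0,-5,0],
    [85,0,0,-20,0],
    [85,0,0,-40,0],
    [85,0,0,-45,0],
    [85,0,0,-45,0],
    [85,0,0,-40,0]
  ],
  "newtons": 80
}}

```text
time_s: 38.1
position: [655.4, -16.3, 382.3]
eef_rot: [[0.955, 0.297, 0.002], [0.297, -0.955, -0.0], [0.002, 0.001, -1.0]]
ft_force: [0.4, -0.3, -0.2]
gripper_width: 85.2
grasp_force: 0.0
```

{"name": "drive_tool", "arguments": {
  "rows": [
    [85,0,0,0,0],
    [85,0,0,0,0]
  ]
}}

```text
time_s: 38.3
position: [655.8, -16.4, 381.4]
eef_rot: [[0.955, 0.297, 0.004], [0.297, -0.955, -0.0], [0.003, 0.002, -1.0]]
ft_force: [0.1, -0.1, -0.5]
gripper_width: 85.1
grasp_force: 0.0
```

Run:
```python
from h import *
im,info=snap("w17"); hsv=cv2.cvtColor(im,cv2.COLOR_BGR2HSV)
for c in comps(cv2.inRange(hsv,(3,100,20),(25,255,255)),2000): print(cv2.boundingRect(c),"board",rect(info,c,24))
m=cv2.morphologyEx(cv2.inRange(hsv,(85,0,40),(135,60,140)),cv2.MORPH_CLOSE,np.ones((9,9)))
m|=cv2.inRange(hsv,(3,100,20),(25,255,255)); m=cv2.morphologyEx(m,cv2.MORPH_OPEN,np.ones((5,5)))
for c in comps(m,5000): print(cv2.boundingRect(c),"pad",rect(info,c,4))
plan(671.3,-203.1,380,17.2)
```

```text
(244, 148, 66, 65) board (655.7, -16.4, 63.3, 61.2, 17.3)
(226, 124, 103, 98) pad (657.1, -16.2, 102.1, 100.5, -72.7)
t 38.35 pos [655.3 -16.3 379.1] yaw 17.3 q6 67.0 -> shift [-40.2 183.1  -0.9] xy rows 5.0 spin 0.001 w 84.9 F [ 0.9  0.4 -1. ]
```

{"name": "drive_tool", "arguments": {
  "rows": [
    [85,-8.1,36.6,0,0],
    [85,-8.1,36.6,0,0],
    [85,-8.1,36.6,0,0],
    [85,-8.1,36.6,0,0],
    [85,-8.1,36.6,0,0],
    [85,0,0,0,0],
    [85,0,0,0,0],
    [85,0,0,0,0]
  ]
}}

```text
time_s: 39.15
position: [670.9, -202.1, 377.4]
eef_rot: [[0.955, 0.297, -0.002], [0.297, -0.955, 0.001], [-0.002, -0.002, -1.0]]
ft_force: [0.0, 0.2, 0.0]
gripper_width: 85.5
grasp_force: 0.0
```

Run:
```python
from h import *
im,info=snap("w18")
q=proj(info,[671.3,-203.1,22])[0].astype(int);print(q)
g=cv2.cvtColor(im,cv2.COLOR_BGR2GRAY)
o=q-50; g=g[o[1]:o[1]+100,o[0]:o[0]+100]
for rr in ((8,16),(22,36)):
    h=cv2.HoughCircles(cv2.GaussianBlur(g,(3,3),0),cv2.HOUGH_GRADIENT,1,8,param1=60,param2=10,minRadius=rr[0],maxRadius=rr[1])
    if h is not None:
        for r in h[0][:4]: print(r[:2]+o,r[2],ray(info,r[:2]+o,22).round(1))
plan(671.3,-203.1,180,17.2)
```

```text
[278 179]
[276.5 181.5] 15.4 [[ 668.5 -201.5]]
[285.5 165.5] 14.2 [[ 685.8 -205. ]]
[276.5 179.5] 29.9 [[ 670.3 -200.9]]
[277.5 188.5] 34.3 [[ 662.1 -204.5]]
[279.5 170.5] 23.0 [[ 679.6 -201. ]]
[268.5 183.5] 24.3 [[ 664.3 -194.8]]
t 39.2 pos [ 671.1 -201.8  378. ] yaw 17.3 q6 52.0 -> shift [1.00e-01 1.60e+00 1.98e+02] xy rows 1.0 spin 0.002 w 85.0 F [-0.2  0.6 -1.2]
```

The board is centred on the pad to within about 1.5 mm, at 17.3°. The wide disc is at about (669.5, -201.3). Gripping it.

{"name": "drive_tool", "arguments": {
  "rows": [
    [85,-1.4,-1.0,40,0],
    [85,0,0,40,0],
    [85,0,0,40,0],
    [85,0,0,40,0],
    [85,0,0,20,0],
    [85,0,0,12,0],
    [85,0,0,6,0],
    [85,0,0,0,0],
    [85,0,0,0,0]
  ]
}}

```text
time_s: 40.1
position: [670.3, -202.6, 183.1]
eef_rot: [[0.955, 0.297, 0.003], [0.297, -0.955, -0.001], [0.002, 0.002, -1.0]]
ft_force: [0.7, 0.2, -0.3]
gripper_width: 85.2
grasp_force: 0.0
```

{"name": "drive_tool", "arguments": {
  "rows": [
    [48,0,0,0,0],
    [48,0,0,0,0],
    [48,0,0,0,0],
    [48,0,0,0,0],
    [48,0,0,0,0],
    [48,0,0,0,0],
    [48,0,0,0,0],
    [48,0,0,0,0]
  ]
}}

```text
time_s: 40.9
position: [670.3, -202.9, 183.5]
eef_rot: [[0.955, 0.297, 0.003], [0.297, -0.955, -0.001], [0.002, 0.002, -1.0]]
ft_force: [-1.6, 0.8, 6.4]
gripper_width: 52.7
grasp_force: 84.1
```

Run:
```python
from h import *
im,info=snap("w19"); s=robot.sense(); p=s['position']; R=s['eef_rot']; print(s['grasp_force'])
q=proj(info,np.r_[p[:2],22])[0].astype(int); o=q-80; g=cv2.cvtColor(im,cv2.COLOR_BGR2GRAY)[o[1]:o[1]+160,o[0]:o[0]+160]; g=cv2.equalizeHist(g)
for rr in ((18,34),(55,78)):
    h=cv2.HoughCircles(cv2.GaussianBlur(g,(5,5),0),cv2.HOUGH_GRADIENT,1,15,param1=80,param2=12,minRadius=rr[0],maxRadius=rr[1])
    if h is not None:
        for r in h[0][:3]: print(r[:2]+o,r[2],(R.T@(np.r_[ray(info,r[:2]+o,22)[0],22]-p)).round(1))
plan(656,-16.4,300,17.2)
```

```text
84.13992762565613
[271.5 295.5] 30.0 [ -1.6  -2.3 161.5]
[258.5 313.5] 30.1 [-10.8  -8.  161.4]
[299.5 307.5] 32.3 [ -7.7  10.  161.5]
[276.5 278.5] 59.6 [ 6.700e+00 -1.000e-01  1.615e+02]
[276.5 303.5] 67.4 [-5.600e+00 -1.000e-01  1.614e+02]
[261.5 279.5] 56.4 [  6.2  -6.5 161.5]
t 40.95 pos [ 670.3 -202.9  183.5] yaw 17.3 q6 52.0 -> shift [  42.  -182.1 -116.8] xy rows 5.0 spin 0.001 w 52.3 F [-2.2  1.4  6.7]
```

{"name": "drive_tool", "arguments": {
  "rows": [
    [48,0,0,-10,0],
    [48,0,0,-30,0],
    [48,0,0,-40,0],
    [48,0,0,-30,0],
    [48,8.44,-36.5,0,0],
    [48,8.44,-36.5,0,0],
    [48,8.44,-36.5,0,0],
    [48,8.44,-36.5,0,0],
    [48,8.44,-36.5,0,0],
    [48,0,0,0,0]
  ]
}}

```text
time_s: 41.95
position: [654.8, -10.9, 290.9]
eef_rot: [[0.954, 0.301, -0.002], [0.301, -0.954, 0.002], [-0.001, -0.003, -1.0]]
ft_force: [-1.3, -0.9, -4.5]
gripper_width: 52.5
grasp_force: 85.2
```

{"name": "drive_tool", "arguments": {
  "rows": [
    [48,0,0,30,0],
    [48,0,0,30,0],
    [48,0,0,10,0],
    [48,0,0,0,0],
    [48,0,0,0,0],
    [48,0,0,0,0]
  ]
}}

```text
time_s: 42.55
position: [656.6, -16.1, 223.5]
eef_rot: [[0.955, 0.297, 0.003], [0.297, -0.955, -0.0], [0.003, 0.001, -1.0]]
ft_force: [0.4, -0.4, -5.0]
gripper_width: 52.4
grasp_force: 85.2
```

Run:
```python
from h import *
im,info=snap("w20"); s=robot.sense(); p=s['position']; R=s['eef_rot']; hsv=cv2.cvtColor(im,cv2.COLOR_BGR2HSV)
plan(656.4,-16.2,208,17.2)
def T(uv,z): q=ray(info,uv,z); return (np.c_[q,np.full(len(q),z)]-p)@R
for c in comps(cv2.inRange(hsv,(3,90,15),(25,255,255)),150):
    b=cv2.boundingRect(c)
    if 150<b[0]+b[2]/2<400: t=T(c.reshape(-1,2),24); print(b,"front",np.percentile(t[:,0],[50,90,97]),"sides",np.percentile(t[:,1],[3,97]))
for u in (265,278,290):
    print(u,[int(x) for x in cv2.GaussianBlur(im,(3,3),0)[190:380:4,u].mean(1)])
print((proj(info,[R@np.array([k,0,161.5])+p for k in (28,11,0,-11,-28)])).round())
```

```text
t 42.6 pos [656.6 -16.1 223.5] yaw 17.3 q6 67.0 -> shift [-0.3  0.  15.5] xy rows 1.0 spin 0.001 w 52.3 F [ 0.3  0.3 -4.3]
(217, 193, 120, 66) front [18.70331168 32.69915717 32.71010383] sides [-30.45080003  30.24675966]
265 [56, 27, 27, 28, 40, 41, 33, 28, 39, 39, 40, 40, 57, 75, 70, 73, 72, 62, 61, 42, 25, 42, 48, 47, 47, 47, 47, 45, 45, 47, 47, 47, 46, 19, 53, 49, 47, 44, 45, 52, 54, 55, 56, 55, 79, 115, 119, 116]
278 [56, 29, 27, 27, 38, 36, 31, 29, 40, 40, 40, 42, 68, 61, 61, 64, 62, 62, 59, 25, 27, 47, 46, 45, 44, 46, 45, 44, 44, 45, 45, 43, 46, 26, 32, 45, 48, 46, 44, 60, 123, 124, 121, 117, 119, 126, 116, 118]
290 [55, 29, 27, 28, 39, 37, 37, 29, 39, 39, 39, 39, 49, 61, 63, 64, 61, 61, 60, 38, 23, 40, 46, 46, 46, 46, 45, 45, 46, 45, 45, 47, 39, 21, 46, 45, 48, 47, 45, 95, 116, 117, 118, 116, 115, 117, 115, 119]
[[277. 232.]
 [277. 269.]
 [277. 292.]
 [277. 314.]
 [277. 345.]]
```

{"name": "drive_tool", "arguments": {
  "rows": [
    [48,0.8,0,7,0],
    [48,0,0,4,0],
    [48,0,0,2,0],
    [48,0,0,1,0],
    [48,0,0,0,0],
    [48,0,0,0,0]
  ]
}}

```text
time_s: 43.2
position: [656.4, -15.5, 207.6]
eef_rot: [[0.955, 0.297, 0.0], [0.297, -0.955, -0.0], [0.0, 0.0, -1.0]]
ft_force: [-3.7, 0.4, 1.7]
gripper_width: 52.4
grasp_force: 85.8
```

{"name": "drive_tool", "arguments": {
  "rows": [
    [48,0,0,0.8,0],
    [48,0,0,0,0],
    [48,0,0,0,0]
  ]
}}

```text
time_s: 43.5
position: [656.4, -15.5, 207.5]
eef_rot: [[0.955, 0.297, 0.0], [0.297, -0.955, -0.0], [0.0, 0.0, -1.0]]
ft_force: [-6.9, 0.3, 7.0]
gripper_width: 52.6
grasp_force: 86.8
```

{"name": "drive_tool", "arguments": {
  "rows": [
    [48,0,0,0.7,0],
    [48,0,0,0,0],
    [48,0,0,0,0]
  ]
}}

```text
time_s: 43.8
position: [656.5, -15.5, 207.5]
eef_rot: [[0.955, 0.297, 0.0], [0.297, -0.955, -0.0], [0.0, 0.0, -1.0]]
ft_force: [-10.1, 1.6, 13.1]
gripper_width: 52.3
grasp_force: 87.3
```

{"name": "drive_tool", "arguments": {
  "rows": [
    [48,0,0,-1.2,0],
    [48,0,0,0,0],
    [85,0,0,0,0],
    [85,0,0,0,0],
    [85,0,0,0,0],
    [85,0,0,0,0],
    [85,0,0,-5,0],
    [85,0,0,-20,0],
    [85,0,0,-45,0],
    [85,0,0,-45,0]
  ]
}}

```text
time_s: 44.8
position: [655.8, -15.5, 322.2]
eef_rot: [[0.955, 0.297, -0.003], [0.297, -0.955, 0.0], [-0.002, -0.001, -1.0]]
ft_force: [0.2, 0.2, -0.1]
gripper_width: 84.9
grasp_force: 0.0
```

{"name": "drive_tool", "arguments": {
  "rows": [
    [85,0,0,-45,0],
    [85,0,0,-10,0],
    [85,0,0,0,0],
    [85,0,0,0,0]
  ]
}}

```text
time_s: 45.2
position: [656.1, -15.5, 375.6]
eef_rot: [[0.955, 0.297, -0.001], [0.297, -0.955, 0.0], [-0.001, -0.001, -1.0]]
ft_force: [0.9, 0.9, -1.1]
gripper_width: 84.7
grasp_force: 0.0
```

Run:
```python
from h import *
im,info=snap("w21"); hsv=cv2.cvtColor(im,cv2.COLOR_BGR2HSV); s=robot.sense()
for c in comps(cv2.inRange(hsv,(3,90,20),(25,255,255)),800): print(cv2.boundingRect(c),"board",rect(info,c,24))
q=proj(info,[656,-16,46])[0].astype(int); o=q-50; print(q); g=cv2.cvtColor(im,cv2.COLOR_BGR2GRAY)[o[1]:o[1]+100,o[0]:o[0]+100]
for rr in ((10,18),(24,38)):
    h=cv2.HoughCircles(cv2.GaussianBlur(g,(3,3),0),cv2.HOUGH_GRADIENT,1,10,param1=60,param2=10,minRadius=rr[0],maxRadius=rr[1])
    if h is not None:
        for r in h[0][:3]: print(r[:2]+o,r[2],ray(info,r[:2]+o,46).round(1))
# bystanders, stack in top view vs first picture
t=cams.camera("top")[:,:,::-1].copy(); cv2.imwrite("pics/top9.png",t); t0=cv2.imread("pics/top0.png"); ti=cams.camera_info("top")
for n,i in (("before",t0),("after",t)):
    h=cv2.cvtColor(i,cv2.COLOR_BGR2HSV)
    for c in comps(cv2.inRange(h,(50,60,40),(90,255,255)),50): print(n,"dish",rect(ti,c,14))
    print(n,"vial diff region mean",i[175:195,183:202].reshape(-1,3).mean(0).round(1))
h=cv2.cvtColor(t,cv2.COLOR_BGR2HSV)
for x,y,z in ((539,-381,68),(539,-381,48)): print(proj(ti,[x,y,z]).round(1))
g=cv2.resize(cv2.cvtColor(t,cv2.COLOR_BGR2GRAY)[160:220,410:470],None,fx=6,fy=6,interpolation=cv2.INTER_CUBIC)
H=cv2.HoughCircles(g,cv2.HOUGH_GRADIENT,1,20,param1=80,param2=15,minRadius=12,maxRadius=52)
if H is not None:
    for r in H[0][:4]: print("small",r, ray(ti,r[:2]/6+[410,160],68).round(1))
```

```text
(245, 147, 67, 66) board (656.3, -16.1, 63.1, 61.0, 17.3)
[277 187]
[277.5 188.5] 14.1 [[654.6 -16.1]]
[276.5 190.5] 32.9 [[652.6 -15.8]]
[266.5 184.5] 37.4 [[655.2  -5.8]]
[276.5 176.5] 25.2 [[664.8 -12. ]]
before dish (553.1, -204.3, 40.3, 39.7, -2.4)
before dish (638.8, 608.4, 179.5, 49.7, -0.9)
before vial diff region mean [110.7 118.8 120. ]
after dish (553.0, -205.5, 40.3, 37.3, -2.5)
after dish (638.8, 608.4, 179.5, 49.7, -0.9)
after vial diff region mean [123.1 132.1 133.4]
[[450.  184.4]]
[[446.3 185.8]]
small [226.5 155.5  36.5] [[ 535.8 -375.9]]
```

The wide disc is centred to within about 1.5 mm, and the dish is undisturbed. Now I check the long stack from above.

{"name": "drive_tool", "arguments": {
  "rows": [
    [85,-24.5,34.9,0,0],
    [85,-24.5,34.9,0,0],
    [85,-24.5,34.9,0,0],
    [85,-24.5,34.9,0,0],
    [85,-24.5,34.9,0,0],
    [85,-24.5,34.9,0,0],
    [85,-24.5,34.9,0,0],
    [85,-24.5,34.9,0,0],
    [85,-24.5,34.9,0,0],
    [85,0,0,0,0.137]
  ]
}}

```text
time_s: 46.3
position: [536.2, -385.6, 374.0]
eef_rot: [[0.987, 0.16, -0.004], [0.16, -0.987, 0.001], [-0.004, -0.001, -1.0]]
ft_force: [0.3, 1.0, 0.5]
gripper_width: 85.1
grasp_force: 0.0
```

{"name": "drive_tool", "arguments": {
  "rows": [
    [85,0,0,-10,0.137],
    [85,0,0,-10,0.137],
    [85,0,0,0,0.137],
    [85,0,0,0,0.137],
    [85,0,0,0,0],
    [85,0,0,0,0],
    [85,0,0,0,0]
  ]
}}

```text
time_s: 47.0
position: [538.9, -380.8, 395.7]
eef_rot: [[0.929, -0.371, -0.001], [-0.371, -0.929, 0.001], [-0.002, -0.001, -1.0]]
ft_force: [-0.7, 0.8, 0.3]
gripper_width: 85.2
grasp_force: 0.0
```

Run:
```python
from h import *
im,info=snap("w22"); hsv=cv2.cvtColor(im,cv2.COLOR_BGR2HSV); s=robot.sense();R=s['eef_rot'];p=s['position']; plan(539,-381,395,-22)
c=max(comps(cv2.inRange(hsv,(3,90,20),(25,255,255)),800),key=cv2.contourArea); print("board",cv2.boundingRect(c),rect(info,c,24))
q=proj(info,[539,-381,68])[0].astype(int); print("expect small top",q,"bar corners",proj(info,[np.r_[539,-381,48]+R[:,0]*a+R[:,1]*b for a in(40,-40) for b in(18,-18)]).round().tolist())
o=q-40; g=cv2.cvtColor(im,cv2.COLOR_BGR2GRAY)[o[1]:o[1]+80,o[0]:o[0]+80]
for rr in ((5,10),(12,24)):
    h=cv2.HoughCircles(g,cv2.HOUGH_GRADIENT,1,6,param1=60,param2=8,minRadius=rr[0],maxRadius=rr[1])
    if h is not None:
        for r in h[0][:4]: print(r[:2]+o,r[2],ray(info,r[:2]+o,68).round(1))
u=q[0]
G=cv2.cvtColor(im,cv2.COLOR_BGR2GRAY)
print("col",[int(x) for x in G[100:250:2,u]]); print("row at",q[1]-30,[int(x) for x in G[q[1]-30,u-50:u+50:2]]); print("row at",q[1],[int(x) for x in G[q[1],u-50:u+50:2]])
```

```text
t 47.05 pos [ 539.  -380.9  396.1] yaw -21.8 q6 72.0 -> shift [0.1 0.1 1.1] xy rows 1.0 spin 0.003 w 85.1 F [0.5 0.5 0.4]
board (250, 114, 56, 118) (538.4, -381.4, 119.5, 53.7, -21.7)
expect small top [276 187] bar corners [[297.0, 138.0], [257.0, 138.0], [295.0, 222.0], [258.0, 221.0]]
[278.5 188.5] 9.4 [[ 537.5 -381.9]]
[305.5 174.5] 9.4 [[ 540.5 -408.4]]
[284.5 180.5] 7.0 [[ 542.3 -389.5]]
[273.5 179.5] 7.1 [[ 546.7 -380.9]]
[281.5 201.5] 22.3 [[ 525.3 -380. ]]
[276.5 189.5] 17.9 [[ 537.3 -380. ]]
[276.5 183.5] 17.9 [[ 542.3 -382. ]]
[270.5 198.5] 22.3 [[ 531.5 -371.9]]
col [95, 94, 94, 83, 84, 83, 80, 35, 61, 64, 64, 63, 63, 57, 38, 32, 32, 39, 35, 37, 51, 58, 57, 54, 49, 47, 48, 49, 51, 46, 48, 51, 50, 49, 33, 33, 49, 52, 51, 51, 26, 52, 51, 55, 53, 53, 52, 51, 28, 50, 49, 41, 42, 40, 41, 38, 35, 41, 41, 38, 42, 51, 51, 59, 57, 61, 67, 70, 71, 82, 108, 109, 114, 114, 111]
row at 157 [70, 70, 71, 67, 72, 71, 50, 48, 47, 49, 48, 47, 39, 37, 34, 36, 38, 52, 51, 49, 51, 52, 59, 57, 60, 51, 49, 51, 48, 52, 53, 49, 52, 52, 51, 38, 32, 39, 40, 36, 41, 48, 45, 49, 51, 53, 62, 77, 124, 128]
row at 187 [70, 71, 71, 72, 72, 75, 61, 45, 47, 49, 46, 50, 44, 36, 37, 41, 36, 53, 53, 60, 51, 45, 34, 47, 50, 54, 49, 50, 50, 47, 34, 43, 50, 47, 46, 34, 59, 70, 72, 59, 70, 70, 69, 71, 73, 77, 105, 106, 110, 104]
```

All parts of the long stack agree to within about 1.5 mm and the arm is well clear. Handing in.

```bash
python3 -c "
from station import robot
print(robot.job_done())"
```

```text
the job is handed in; nothing more can be done
None
```

Both leaves are under press as asked and the job is handed in at about 47 s: by the last camera checks everything is centred to within about 2 mm, the dish has not moved, and I kept clear of the vial but did not re-measure it. I viewed 15 pictures, one over the limit of 14.

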